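# Free the jammed dipping cups and lock them in the carrier

## Task

The steel dipping cups are jammed in the aluminium holders on the bench. Swing up the wire bail of the carrier, then work each cup free by gripping it at its rim, twisting it about a fifth of a turn and pulling it up, and stand every cup upright on the floor of a compartment of the carrier, one cup to a compartment. Then swing the bail fully down over the cups into its catch, leave the carrier standing flat on the bench, and do not disturb the beeswax or the small tin.

Things in the scene. Friction and masses are not known exactly. Their poses are not given: they have to be found in the camera images.
- cup_1: Round open steel cup, 52 mm outside diameter, 82 mm high, wall 4 mm, 0.15 kg; may be absent. Origin: centre of its underside. Two ears at its +x and -x (brass dots on the rim above them), 10 mm wide, 10 to 18 mm above its underside, reach 31.5 mm from the axis. Starts in the holder of its number, top 44 mm above the holder's rim: grip across its outside from above.
- holder_1: Fixed round aluminium holder, 80 mm wide, 44 mm high, floor at 6 mm. Origin: centre of its underside. Inner lips at its +x and -x (dark strips outside) block the cup's ears while the x axes of cup and holder are within 0.6 rad, as at the start (0.12). Twist the cup either way until they differ by 0.7 to 1.57, then pull straight up against about 10 N of drag from spring pads.
- cup_2: Round open steel cup, 52 mm outside diameter, 82 mm high, wall 4 mm, 0.15 kg; may be absent. Origin: centre of its underside. Two ears at its +x and -x (brass dots on the rim above them), 10 mm wide, 10 to 18 mm above its underside, reach 31.5 mm from the axis. Starts in the holder of its number, top 44 mm above the holder's rim: grip across its outside from above.
- holder_2: Fixed round aluminium holder, 80 mm wide, 44 mm high, floor at 6 mm. Origin: centre of its underside. Inner lips at its +x and -x (dark strips outside) block the cup's ears while the x axes of cup and holder are within 0.6 rad, as at the start (0.12). Twist the cup either way until they differ by 0.7 to 1.57, then pull straight up against about 10 N of drag from spring pads.
- cup_3: Round open steel cup, 52 mm outside diameter, 82 mm high, wall 4 mm, 0.15 kg; may be absent. Origin: centre of its underside. Two ears at its +x and -x (brass dots on the rim above them), 10 mm wide, 10 to 18 mm above its underside, reach 31.5 mm from the axis. Starts in the holder of its number, top 44 mm above the holder's rim: grip across its outside from above.
- holder_3: Fixed round aluminium holder, 80 mm wide, 44 mm high, floor at 6 mm. Origin: centre of its underside. Inner lips at its +x and -x (dark strips outside) block the cup's ears while the x axes of cup and holder are within 0.6 rad, as at the start (0.12). Twist the cup either way until they differ by 0.7 to 1.57, then pull straight up against about 10 N of drag from spring pads.
- carrier: Loose carrier, 1.6 kg, plate 160 x 290 x 8 mm. Origin on its underside below the middle compartment; y along the row, x from catch side to hinge side. Three compartments 76 x 80 mm, 84 mm apart in y, walls 4 mm thick and 40 mm high, floor at 8 mm. Posts 107 mm high: hinge at x = +50, y = +-130 mm; catch with forks at x = -70, y = +-137 mm.
- well_left (a point): Centre of the floor of the carrier's left, at +y compartment, 8 mm above the bench.
- well_middle (a point): Centre of the floor of the carrier's middle compartment, 8 mm above the bench.
- well_right (a point): Centre of the floor of the carrier's right, at -y compartment, 8 mm above the bench.
- bail (a joint): Angle of the carrier's wire bail, rad: 0 = down in the catch, 1.57 = upright, 2.5 = back at its stop. Stiff (0.22 N m, 2 N at the grip), stays where left; starts at 0 to 0.35. A frame with a front rod 120 mm from the hinge axis and a second rod (8 mm thick) 50 mm from it that lies 4 mm above the rims of seated cups.
- bail_grip (a point): Middle of the bail's front rod (10 mm thick, along the carrier's y), where to pinch it from above; 98 mm above the bench and at x = -70 mm of the carrier when down; moves on a circle of 120 mm about bail_hinge, up and to the carrier's +x when opened. The rod can turn between the fingers.
- bail_hinge (a point): Point on the hinge axis of the bail (the axis is parallel to the carrier's y), at x = +50 mm of the carrier, 98 mm above the bench.
- beeswax: Round cake of beeswax, 45 x 45 x 20 mm, loose bystander, origin at the underside: leave alone.
- tin_grey: Small round grey tin, 35 x 35 x 21 mm, loose bystander, origin at the underside: leave alone.
Things that resemble listed ones, but are neither listed nor needed, are in the scene too. Leave any red look-alike of the cup_1 alone.

How it is judged:
On the way, in this order (a step that is already met when the one before it is completed fails the run):
1. the bail of the carrier has been swung up (past 1 rad) (value of joint bail above 1 rad), for 0.2 s.
2. every cup stands upright on the floor of a compartment of the carrier ((horizontal distance between cup_1 and well_left below 0.02 m or horizontal distance between cup_1 and well_middle below 0.02 m or horizontal distance between cup_1 and well_right below 0.02 m) and z of cup_1 in the frame of carrier between 0.003 and 0.013 m and angle between each of cup_1, cup_2, cup_3's own z axis and vertical below 0.1 rad and (horizontal distance between cup_2 and well_left below 0.02 m or horizontal distance between cup_2 and well_middle below 0.02 m or horizontal distance between cup_2 and well_right below 0.02 m) and z of cup_2 in the frame of carrier between 0.003 and 0.013 m and (horizontal distance between cup_3 and well_left below 0.02 m or horizontal distance between cup_3 and well_middle below 0.02 m or horizontal distance between cup_3 and well_right below 0.02 m) and z of cup_3 in the frame of carrier between 0.003 and 0.013 m), for 0.2 s.
At the end, for the whole second after the job is handed in: Every cup present stands on the floor of a compartment (within 20 mm of its centre, base 3 to 13 mm above the carrier's underside, tilt under 0.1 rad), the bail is down (under 0.06 rad), the carrier stands flat on the bench, and all is at rest (all of step 2 and value of joint bail below 0.06 rad and angle between carrier's own z axis and vertical below 0.05 rad and height (world z) of carrier below 0.008 m and linear speed of each of cup_1, cup_2, cup_3, carrier below 0.02 m/s); the robot touches nothing.
It fails at once if the beeswax or the small tin is pushed more than 30 mm (distance of any of beeswax, tin_grey from where it was at the start of the episode above 0.03 m).
Of cup_1, cup_2, cup_3 only 2 to 3 are there at a start; the rules pass over those that are not, and their reading is None.
At some moment in a run one of carrier may be knocked a few centimetres aside while the robot is not near it.
It also fails if it takes over 210 s, if anything falls off the work surface, if the arm or the gripper's body presses on something with over 40 N, if the wrist force passes 120 N, or if a joint passes its speed limit or range.

## Robot

A 6-joint arm with a two-finger parallel gripper is mounted at the origin on a cart in front of the work surface, level with it; the furniture and walls round the work are solid. World frame = base frame: x ahead of the robot, y to its left, z up, the work surface at z = 0. Lengths are in m, angles in rad, forces in N, time in s.
With the tool pointing down it reaches from about 0.4 to 0.825 m from the base axis. Payload 7 kg.
Tool frame: the origin (TCP) lies at the very end of the fingers, on their centre line; the grasp point (between the pads) lies 19 mm behind it; z points along the fingers, y is the line along which they close (so a half turn about z gives the same grasp; the last joint's range is limited). The gripper opens to 88 mm and grips with 3 to 60 N. Pads are 19 mm wide; open, the fingers measure 130 mm over their backs; the gripper's body (78 mm by 193 mm) begins 47 mm behind the grasp point.
Start: joints at [1.414, 0.359, 0.012, 0, -1.224, -0.288], TCP at [0.29, 0.609, 0.227] pointing down, gripper open.
Joint ranges: [-3.07, 3.07], [-1.43, 2.12], [-1.02, 1.25], [-3.03, 1.67], [-3.05, -0], [-3.03, 3.03]. Speed limits (rad/s): [2.39, 2.39, 3.01, 3.14, 3.14, 3.14].

## Interface

Orientations are given as [roll, pitch, yaw] about the fixed x, y, z axes, in that order (R = Rz(yaw) Ry(pitch) Rx(roll)).
In Python, from station import arm gives the robot as it stands. The module is installed in compiled form; this text tells all that it offers.
- The arm moves only by the shell command python3 -m crank 'ROWS' [FORCE]. ROWS is JSON, a list of rows, each an object of numbers: "dx", "dy", "dz": the shift along the world's x, y, z in m; "twist": the turn about the world's z in degrees; "grip": the opening, from -1 (shut) to 1 (fully open). A call has exactly 5 rows; each row is the pose to reach, as a shift and turn from the pose commanded when the call began; what a row does not reach only later rows make up. A row lasts 1/12 s, in which the tool goes at most 41.7 mm and 7.16 degrees, less where a joint would pass 70% of its speed; a pose out of reach is approached as far as the arm can. A call with a gripper value outside its range is refused whole. The fingers move at their own pace and stop on an object; FORCE is the grip in N (left out, the last holds). Time passes only in rows, so rows that repeat a pose let the fingers close, or fill a call up. It gives the time, the measured TCP pose, the force, the opening and the grip force at its end, in the units of the state.
- arm.get_state(): the state, without advancing time (a new reading comes with each control period).
- arm.grab_frame(name): name is "scene" or "top" or "wrist"; returns the picture (420x560x3 uint8, red, green, blue); there is no depth.
- arm.get_calibration(name): a dict with "fx", "fy", "cx", "cy" (pixels), "k1" (the pictures are not rectified: a ray, as slopes to the right and down, at radius r is drawn at 1 + k1 r^2 times it, then the intrinsics apply), "cam_to_world" (4x4, takes a point from camera to world coordinates); the wrist camera has in their place "tool_from_camera" (4x4, takes a point from camera to tool coordinates, whose origin is the TCP and whose axes are the flange's). Camera axes: x right, y down, z forward; pixel columns grow to the right and rows downward; lengths in m; the calibration is good to about 2 mm. A picture is of the moment at which its call begins: read the wrist's pose just before it. get_calibration takes no time and is no camera call.
- arm.job_done(): hands the job in; it is judged then, once.
The state is a dict: "t": time; "q": joint angles; "qd": joint speeds; "joint_efforts": joint torques, N m; "eef_pos": TCP position; "ee_rot": TCP orientation; "force": force on the tool from outside, world axes, zero at the start; "moment": the same for the moment, N m; "width": finger opening in m; "gripper_force": force on a finger pad.
Only numpy, scipy, OpenCV 4.12 (cv2) and the standard library are available. Lean on these libraries where they do the work, as an engineer would, in place of code of your own. Each camera call takes 0.05 s, during which the arm holds its last target. There are 200 camera calls.

## Working session

There is one attempt and no reset: what is moved stays moved. The work goes in short steps, Python scripts to look and compute and a shell command to move; the robot and the scene stay as the last step left them, time stands still between calls to the robot, and variables do not carry over. Pictures are saved under pics/ and viewed, at most 14 in all, crops included, and the job is handed in when it is done.

```bash
mkdir -p pics; cat > h.py <<'E'
import numpy as np, cv2
from station import arm
def K(n):
    c=arm.get_calibration(n); return c
def cam(n):
    c=arm.get_calibration(n)
    if 'cam_to_world' in c: return c,np.array(c['cam_to_world'])
    from scipy.spatial.transform import Rotation as R
    s=arm.get_state(); T=np.eye(4); T[:3,:3]=R.from_euler('xyz',s['ee_rot']).as_matrix(); T[:3,3]=s['eef_pos']
    return c,T@np.array(c['tool_from_camera'])
def pix2w(n,u,v,z,CT=None):
    c,T=CT or cam(n)
    x=(u-c['cx'])/c['fx'];y=(v-c['cy'])/c['fy']
    a,b=x,y
    for _ in range(20):
        k=1+c['k1']*(a*a+b*b); a,b=x/k,y/k
    d=T[:3,:3]@[a,b,1]; o=T[:3,3]
    return (o+d*(z-o[2])/d[2]).round(4)
def w2pix(n,p,CT=None):
    c,T=CT or cam(n)
    q=np.linalg.inv(T)@np.append(p,1); a,b=q[0]/q[2],q[1]/q[2]; k=1+c['k1']*(a*a+b*b)
    return np.round([c['fx']*a*k+c['cx'],c['fy']*b*k+c['cy']],1)
def snap(n,name,crop=None,s=1):
    im=arm.grab_frame(n)
    np.save('pics/'+name+'.npy',im)
    save(im,name,crop,s)
def save(im,name,crop=None,s=1):
    if crop: im=im[crop[1]:crop[3],crop[0]:crop[2]]
    im=cv2.resize(im,None,fx=s,fy=s,interpolation=cv2.INTER_CUBIC)
    cv2.imwrite('pics/'+name+'.png',im[:,:,::-1])
E
python3 - <<'E'
from h import *
snap('top','top0',s=1.42); snap('scene','scene0',s=1.42)
print(arm.get_state()); print(arm.get_calibration('top'))
E
```

```text
{'t': 0.1, 'q': array([ 1.41410010e+00,  3.59330189e-01,  1.11481199e-02, -2.75336369e-04,
       -1.22405200e+00, -2.88096467e-01]), 'qd': array([-0.00027594, -0.00143053,  0.00403722, -0.00075963,  0.00057442,
       -0.00034817]), 'joint_efforts': array([-1.71730015e-03, -5.84162164e+01,  2.93752939e+01,  7.01558724e+00,
        1.02315238e-02, -3.62119977e-05]), 'eef_pos': array([0.29028575, 0.60893063, 0.22571165]), 'ee_rot': array([ 3.14014062e+00, -1.60357276e-04, -4.44886333e-01]), 'force': array([ 0.28918781, -1.05596912, -0.22309341]), 'moment': array([ 0.05187788,  0.034375  , -0.02421308]), 'gripper_force': 0.0, 'width': 0.08759316515765411}
{'fx': 428.20088237999175, 'fy': 428.20088237999175, 'cx': 279.7190276342468, 'cy': 212.562420716238, 'k1': 0.03184755544562844, 'cam_to_world': array([[ 0.0295455 , -0.99830344,  0.05017274,  0.42098491],
       [-0.99936442, -0.0285008 ,  0.02141153, -0.11347198],
       [-0.01994524, -0.05077347, -0.99851101,  1.04551661],
       [ 0.        ,  0.        ,  0.        ,  1.        ]])}
```

View pics/top0.png

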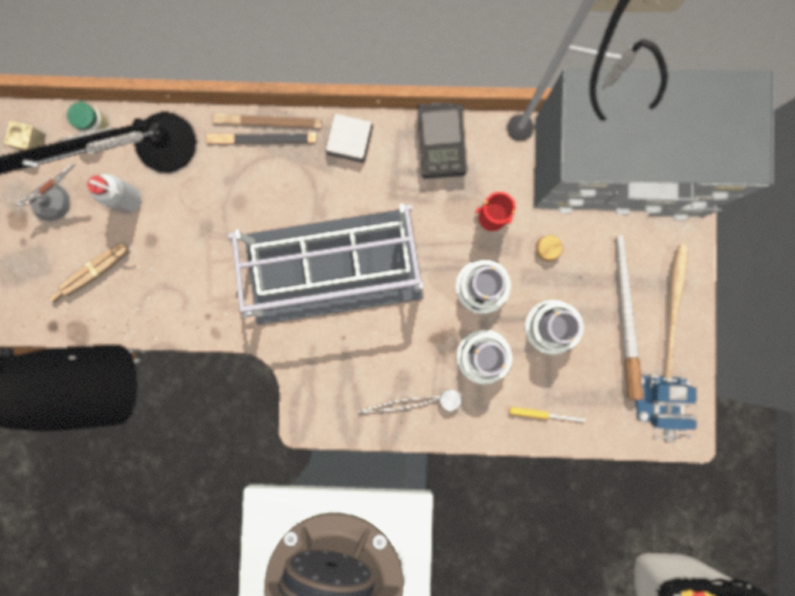

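View pics/scene0.png

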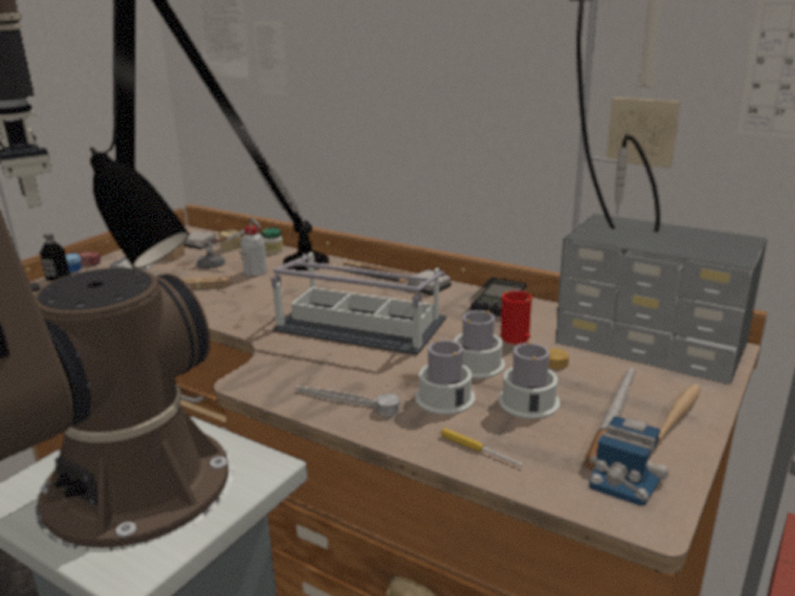

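```bash
python3 - <<'E'
from h import *
im=np.load('pics/top0.npy'); save(im,'c1',(155,135,305,245),5.3); save(im,'c2',(300,130,430,300),3.5)
im=np.load('pics/scene0.npy'); save(im,'c3',(180,170,410,300),3.4)
E
```

```text
(no output)
```

View pics/c1.png

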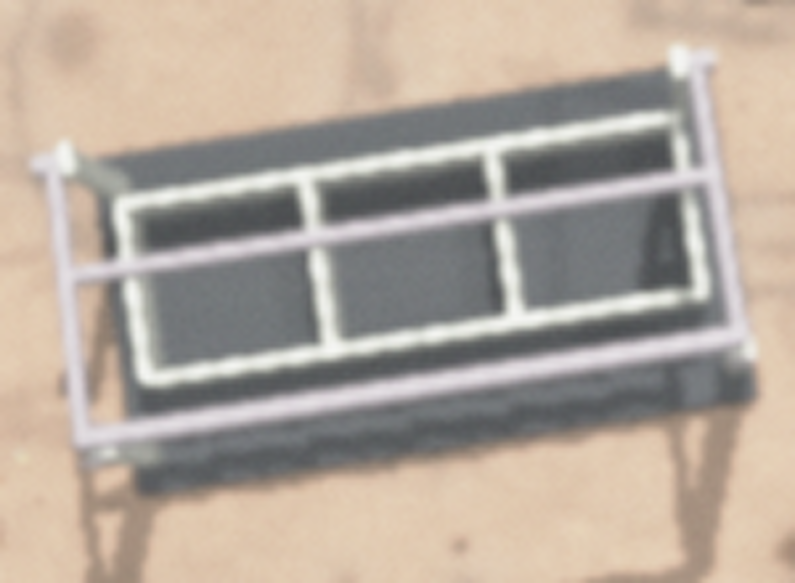

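View pics/c2.png

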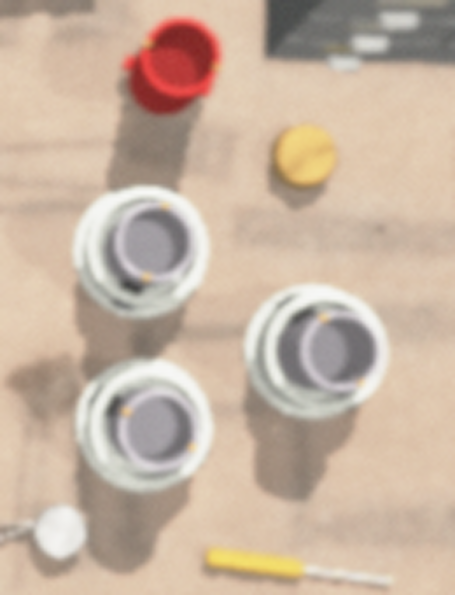

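View pics/c3.png

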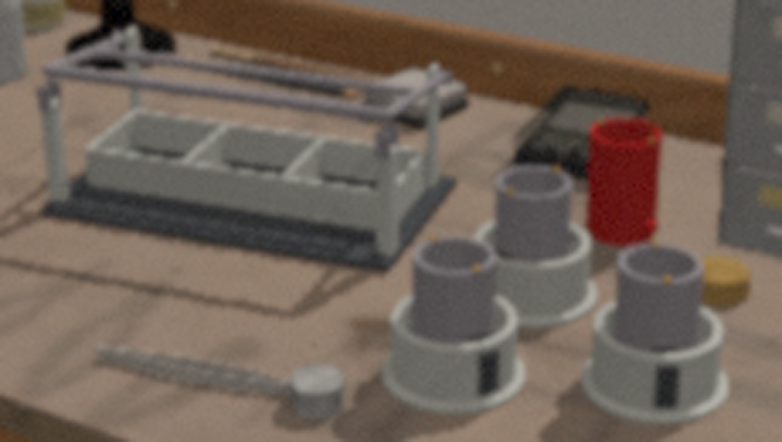

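```bash
cat > m.py <<'E'
from h import *
def car(pts,off,s,z,n='top'):
    return np.array([pix2w(n,off[0]+(u+.5)/s-.5,off[1]+(v+.5)/s-.5,z)[:2] for u,v in pts])
E
python3 - <<'E'
from m import *
o=(155,135);s=5.3
W=car([(118,205),(685,118),(705,295),(150,382)],o,s,.048); print('walls',W,W.mean(0))
yax=(W[0]+W[3]-W[1]-W[2])/2; print('len',np.hypot(*yax),'yaw',np.arctan2(-yax[0],yax[1]))
P=car([(140,490),(755,398),(103,160)],o,s,.008);print('plate',P, (P[1]+P[2])/2)
Y=np.arctan2(-yax[0],yax[1]);C=W.mean(0);ex=np.array([np.cos(Y),np.sin(Y)]);ey=np.array([-ex[1],ex[0]])
# front rod: find angle
for a in (0,.1,.2,.35):
    for y in (.12,-.12):
        p=C+ex*(.05-.12*np.cos(a))+ey*y; q=w2pix('top',[*p,.098+.12*np.sin(a)]); print(a,y,(q-o)*s)
    p=C+ex*(.05-.05*np.cos(a)); print('2nd mid',(w2pix('top',[*p,.098+.05*np.sin(a)])-o)*s)
print('hingeposts',[(w2pix('top',[*(C+ex*.05+ey*y),.107])-o)*s for y in(.13,-.13)])
o=(300,130);s=3.5
for nm,c,d1,d2 in (('far',(153,241),(165,205),(147,276)),('right',(343,349),(323,316),(361,384)),('near',(158,430),(126,411),(193,448))):
    D=car([c,d1,d2],o,s,.088); v=D[1]-D[2]; print(nm,D[0],D[1:].mean(0),np.hypot(*v),'yaw',np.degrees(np.arctan2(v[1],v[0])))
print('holders',car([(142,250),(316,350),(145,424)],o,s,.044))
print('red,wax,tin',car([(174,66),(305,156),(60,532)],o,s,.03))
print(arm.get_calibration('wrist')['tool_from_camera'])
E
```

```text
walls [[ 0.5566  0.1524]
 [ 0.6022 -0.0979]
 [ 0.5238 -0.109 ]
 [ 0.4784  0.135 ]] [0.54025  0.020125]
len 0.2513033475702224 yaw 0.18206017675812258
plate [[ 0.4311  0.1475]
 [ 0.4813 -0.133 ]
 [ 0.5827  0.1708]] [0.532  0.0189]
0 0.12 [138.33 441.49]
0 -0.12 [704.37 353.51]
2nd mid [396.97 233.2 ]
0.1 0.12 [130.91 438.84]
0.1 -0.12 [703.84 350.33]
2nd mid [395.38 231.08]
0.2 0.12 [122.96 433.54]
0.2 -0.12 [703.31 343.44]
2nd mid [393.26 227.9 ]
0.35 0.12 [110.24 419.76]
0.35 -0.12 [701.19 328.07]
2nd mid [390.08 220.48]
hingeposts [array([ 68.9 , 160.59]), array([684.23,  64.66])]
far [ 0.5046 -0.2342] [ 0.505  -0.2361] 0.04696594510919593 yaw -12.793451459995547
right [ 0.4393 -0.3555] [ 0.43865 -0.35485] 0.048882921352963335 yaw 30.07926038035101
near [ 0.3845 -0.24  ] [ 0.38485 -0.2409 ] 0.04816897341650532 yaw 62.69019883504232
holders [[ 0.5022 -0.2326]
 [ 0.4389 -0.3489]
 [ 0.3865 -0.2371]]
red,wax,tin [[ 0.6295 -0.253 ]
 [ 0.5702 -0.3426]
 [ 0.3121 -0.1836]]
[[-9.27200143e-05 -9.62575273e-01 -2.71014455e-01  7.31800349e-02]
 [ 9.99999196e-01  2.53565973e-04 -1.24272439e-03  1.14318329e-03]
 [ 1.26493582e-03 -2.71014353e-01  9.62574475e-01 -1.58311235e-01]
 [ 0.00000000e+00  0.00000000e+00  0.00000000e+00  1.00000000e+00]]
```

```bash
python3 - <<'E'
from m import *
for z in (.1,.2,.3,.4,.5,.6):
    p=pix2w('top',93,271,z); l=pix2w('top',10,271,z); print(z,p,w2pix('scene',p)*1.42,l,w2pix('scene',l)*1.42)
print(w2pix('scene',[.29,.609,.226])*1.42,w2pix('top',[.29,.609,.226])*1.42)
E
```

```text
0.1 [0.328  0.3139 0.1   ] [159.75 281.87] [0.3232 0.495  0.1   ] [ 94.714 265.398]
0.2 [0.3379 0.2687 0.2   ] [172.814 231.46 ] [0.3335 0.4307 0.2   ] [110.902 219.106]
0.3 [0.3477 0.2235 0.3   ] [187.014 176.364] [0.3439 0.3663 0.3   ] [128.936 167.844]
0.4 [0.3575 0.1783 0.4   ] [202.776 115.73 ] [0.3542 0.302  0.4   ] [148.816 111.186]
0.5 [0.3674 0.1331 0.5   ] [220.384  48.99 ] [0.3646 0.2376 0.5   ] [171.252  47.854]
0.6 [0.3772 0.0879 0.6   ] [239.838 -24.85 ] [0.3749 0.1733 0.6   ] [196.528 -22.862]
[ 29.82  199.084] [-137.172  416.202]
```

```bash
python3 - <<'E'
from m import *
w=arm.grab_frame('wrist'); a=np.load('pics/top0.npy')[60:330,0:200]; b=np.load('pics/scene0.npy')[0:270,0:200]
w=cv2.resize(w,(400,300))
im=np.zeros((600,800,3),np.uint8); im[:300,:222]=cv2.resize(a,(222,300)); 
im=np.zeros((600,800,3),np.uint8)
im[:540,:400]=cv2.resize(a,None,fx=2,fy=2); im[:300,400:]=w; im[300:,400:622]=cv2.resize(b,(222,300))
save(im,'lamp')
E
```

```text
(no output)
```

View pics/lamp.png

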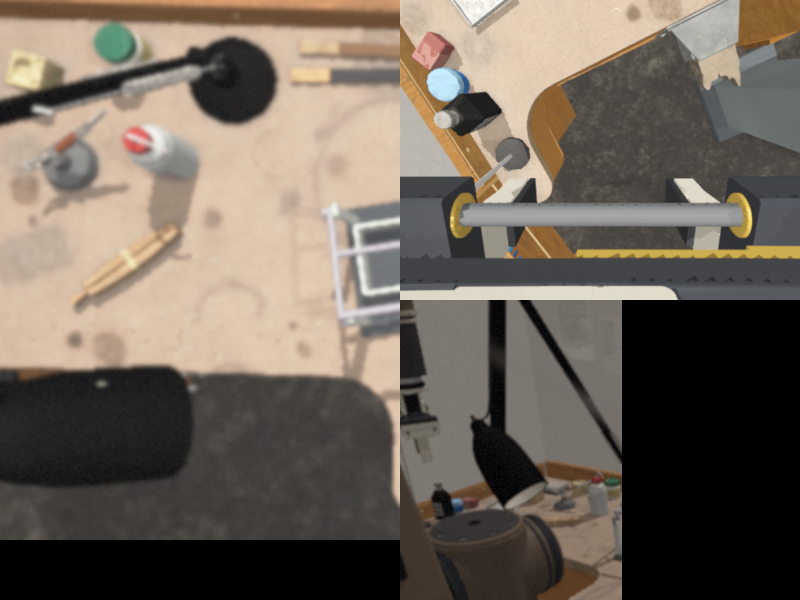

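```bash
python3 - <<'E'
from m import *
for p in ([.33,.27,.2],[.34,.35,.25],[.34,.43,.2],[.34,.4,.3],[.33,.45,.1],[.33,.3,0],[.33,.45,0],[.3,.4,-.4],[.2,.6,-.5]): print(p,'wrist',w2pix('wrist',p),'scene',w2pix('scene',p)*1.42, 'top',w2pix('top',p)*1.42)
c,T=cam('scene');print(T)
E
```

```text
[0.33, 0.27, 0.2] wrist [1009.6 -180.3] scene [168.696 232.596] top [130.782 390.5  ]
[0.34, 0.35, 0.25] wrist [1025.  -199.2] scene [138.024 197.238] top [ 51.83 384.82]
[0.34, 0.43, 0.2] wrist [584.8  -0.7] scene [114.026 218.254] top [ 15.052 380.134]
[0.34, 0.4, 0.3] wrist [1286.1 -285.9] scene [114.736 166.424] top [-13.916 387.234]
[0.33, 0.45, 0.1] wrist [449.1  67.3] scene [112.464 268.38 ] top [ 43.878 381.128]
[0.33, 0.3, 0] wrist [552.    6.7] scene [174.092 332.564] top [166.85  378.856]
[0.33, 0.45, 0] wrist [404.1  79. ] scene [121.836 315.666] top [ 79.236 376.442]
[0.3, 0.4, -0.4] wrist [367.9  98.2] scene [159.466 495.58 ] top [191.558 377.578]
[0.2, 0.6, -0.5] wrist [299.2 173.1] scene [ 70.858 526.252] top [124.534 412.226]
[[ 0.53668174 -0.35541269  0.76528069 -0.44179751]
 [-0.8434497  -0.20041058  0.49842573 -0.69323525]
 [-0.02377648 -0.91297175 -0.40732942  0.57818202]
 [ 0.          0.          0.          1.        ]]
```

```bash
python3 - <<'E'
from m import *
for z in (.2,.3,.35,.4,.45,.5,.6):
    for px in ((0,116),(60,103)):
        p=pix2w('top',*px,z); q=w2pix('scene',p)*1.42; 
        # lamp line in scene: from (310,235) to (160,0)
        print(z,p,q,'line col at row',160+q[1]*150/235)
for z in (.3,.33,.36,.4,.45): # scene shade top (125,152)
    p=pix2w('scene',125/1.42,152/1.42,z); print('shadetop',p,w2pix('top',p)*1.42)
E
```

```text
0.2 [0.6405 0.4688 0.2   ] [216.834 179.63 ] line col at row 274.65744680851066
0.2 [0.6706 0.3513 0.2   ] [266.108 182.612] line col at row 276.5608510638298
0.3 [0.6146 0.4    0.3   ] [225.638 138.592] line col at row 248.46297872340426
0.3 [0.6411 0.2963 0.3   ] [272.072 140.58 ] line col at row 249.731914893617
0.35 [0.6016 0.3655 0.35  ] [230.466 116.156] line col at row 234.14212765957444
0.35 [0.6263 0.2688 0.35  ] [275.338 117.434] line col at row 234.95787234042552
0.4 [0.5886 0.3311 0.4   ] [235.578  92.016] line col at row 218.7336170212766
0.4 [0.6116 0.2414 0.4   ] [278.746  92.868] line col at row 219.27744680851063
0.45 [0.5756 0.2967 0.45  ] [241.116  66.314] line col at row 202.32808510638299
0.45 [0.5968 0.2139 0.45  ] [282.438  66.598] line col at row 202.50936170212765
0.5 [0.5626 0.2622 0.5   ] [247.08   38.624] line col at row 184.6536170212766
0.5 [0.582  0.1864 0.5   ] [286.414  38.482] line col at row 184.56297872340426
0.6 [0.5367 0.1934 0.6   ] [260.57  -23.004] line col at row 145.31659574468085
0.6 [0.5525 0.1314 0.6   ] [295.36  -24.282] line col at row 144.5008510638298
shadetop [0.4307 0.4867 0.3   ] [-80.798 310.838]
shadetop [0.3366 0.3594 0.33  ] [  2.84  393.482]
shadetop [0.2425 0.2322 0.36  ] [ 94.004 484.646]
shadetop [0.117  0.0625 0.4   ] [230.182 623.522]
shadetop [-0.0398 -0.1496  0.45  ] [434.662 837.658]
```

```bash
python3 -m crank '[{"dz":0.04,"twist":-7},{"dz":0.08,"twist":-14},{"dz":0.12,"twist":-21},{"dz":0.16,"twist":-28},{"dz":0.2,"twist":-35}]'; python3 -m crank '[{"dx":-0.015,"dy":-0.03,"dz":0.01,"twist":-7},{"dx":-0.03,"dy":-0.06,"dz":0.02,"twist":-14},{"dx":-0.045,"dy":-0.09,"dz":0.03,"twist":-21},{"dx":-0.06,"dy":-0.12,"dz":0.03,"twist":-28},{"dx":-0.07,"dy":-0.15,"dz":0.03,"twist":-35}]'
```

```text
invalid input at $[0]: expected keys dx, dy, dz, twist, grip
invalid input at $[0]: expected keys dx, dy, dz, twist, grip
```

```bash
python3 -m crank '[{"dx":0,"dy":0,"dz":0.04,"twist":-7,"grip":1},{"dx":0,"dy":0,"dz":0.08,"twist":-14,"grip":1},{"dx":0,"dy":0,"dz":0.12,"twist":-21,"grip":1},{"dx":0,"dy":0,"dz":0.16,"twist":-28,"grip":1},{"dx":0,"dy":0,"dz":0.2,"twist":-35,"grip":1}]'; python3 -m crank '[{"dx":-0.015,"dy":-0.03,"dz":0.01,"twist":-7,"grip":1},{"dx":-0.03,"dy":-0.06,"dz":0.02,"twist":-14,"grip":1},{"dx":-0.045,"dy":-0.09,"dz":0.03,"twist":-21,"grip":1},{"dx":-0.06,"dy":-0.12,"dz":0.03,"twist":-28,"grip":1},{"dx":-0.07,"dy":-0.15,"dz":0.03,"twist":-35,"grip":1}]'; python3 -c "
from h import *;s=arm.get_state();print(s['q'],s['force'])"
```

```text
t: 0.57
eef_pos: [0.2903, 0.6087, 0.4285]
ee_rot: [3.141, -0.0, -1.062]
force: [-0.1, 2.2, 1.3]
width: 0.0873
gripper_force: 0.0
t: 0.98
eef_pos: [0.2196, 0.458, 0.4568]
ee_rot: [3.141, 0.001, -1.672]
force: [-0.3, 1.1, 0.3]
width: 0.0874
gripper_force: 0.0
[ 1.51072812e+00  1.27315874e-02  8.73386980e-02 -2.11581944e-04
 -1.64450892e+00 -1.61234201e+00] [-0.25037569  1.05754935  0.3013014 ]
```

```bash
python3 -m crank '[{"dx":-0.015,"dy":-0.03,"dz":0,"twist":-7,"grip":1},{"dx":-0.03,"dy":-0.06,"dz":0,"twist":-14,"grip":1},{"dx":-0.04,"dy":-0.09,"dz":0,"twist":-21,"grip":1},{"dx":-0.04,"dy":-0.09,"dz":0,"twist":-28,"grip":1},{"dx":-0.04,"dy":-0.09,"dz":0,"twist":-35,"grip":1}]';  python3 -c "
from h import *;s=arm.get_state();print(s['q'],s['force'])
snap('scene','s1')"
```

```text
t: 1.4
eef_pos: [0.1801, 0.3675, 0.4578]
ee_rot: [3.139, 0.003, -2.282]
force: [-0.2, -0.5, 0.5]
width: 0.0875
gripper_force: 0.0
[ 1.60295571e+00 -1.69303322e-01 -7.40872347e-02 -5.46149581e-05
 -1.66225376e+00 -2.31463498e+00] [-0.2343121  -0.49461328  0.51586652]
```

View pics/s1.png

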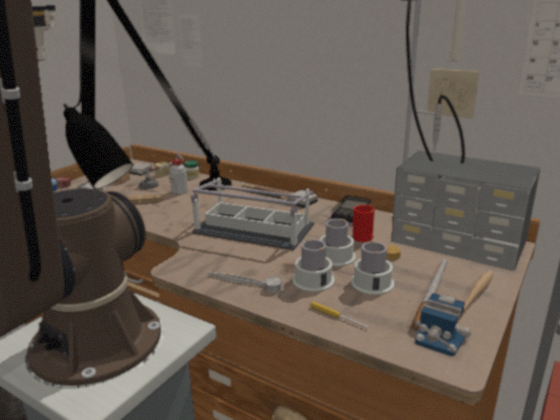

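```bash
python3 -m crank '[{"dx":0.03,"dy":-0.015,"dz":0.005,"twist":0,"grip":1},{"dx":0.055,"dy":-0.035,"dz":0.005,"twist":0,"grip":1},{"dx":0.08,"dy":-0.055,"dz":0.005,"twist":0,"grip":1},{"dx":0.105,"dy":-0.08,"dz":0.005,"twist":0,"grip":1},{"dx":0.13,"dy":-0.105,"dz":0.005,"twist":0,"grip":1}]' | grep -E 'pos|force'
python3 -m crank '[{"dx":0.02,"dy":-0.035,"dz":0,"twist":0,"grip":1},{"dx":0.035,"dy":-0.07,"dz":0,"twist":6,"grip":1},{"dx":0.05,"dy":-0.105,"dz":0,"twist":12,"grip":1},{"dx":0.065,"dy":-0.14,"dz":0,"twist":18,"grip":1},{"dx":0.08,"dy":-0.175,"dz":0,"twist":24,"grip":1}]' | grep -E 'pos|force'
python3 -m crank '[{"dx":0.02,"dy":-0.02,"dz":-0.025,"twist":6,"grip":1},{"dx":0.04,"dy":-0.04,"dz":-0.05,"twist":12,"grip":1},{"dx":0.06,"dy":-0.06,"dz":-0.075,"twist":18,"grip":1},{"dx":0.08,"dy":-0.075,"dz":-0.1,"twist":24,"grip":1},{"dx":0.08,"dy":-0.075,"dz":-0.14,"twist":27,"grip":1}]';  python3 -c "
from h import *;s=arm.get_state();print(s['q'],s['force'])
snap('top','s2',(150,60,350,260),4);snap('wrist','w2',None,1.42)"
```

```text
eef_pos: [0.3112, 0.2632, 0.4613]
force: [0.5, 0.4, 0.3]
gripper_force: 0.0
eef_pos: [0.3857, 0.1004, 0.4615]
force: [1.3, 0.8, -1.1]
gripper_force: 0.0
t: 2.7
eef_pos: [0.4689, 0.0251, 0.3215]
ee_rot: [-3.139, -0.001, -1.409]
force: [1.1, 1.4, 0.3]
width: 0.0881
gripper_force: 0.0
[ 0.47595281 -0.04172382 -0.26058977  0.0019368  -1.3498864  -0.31460876] [1.11896406 1.36056041 0.34701142]
```

View pics/w2.png

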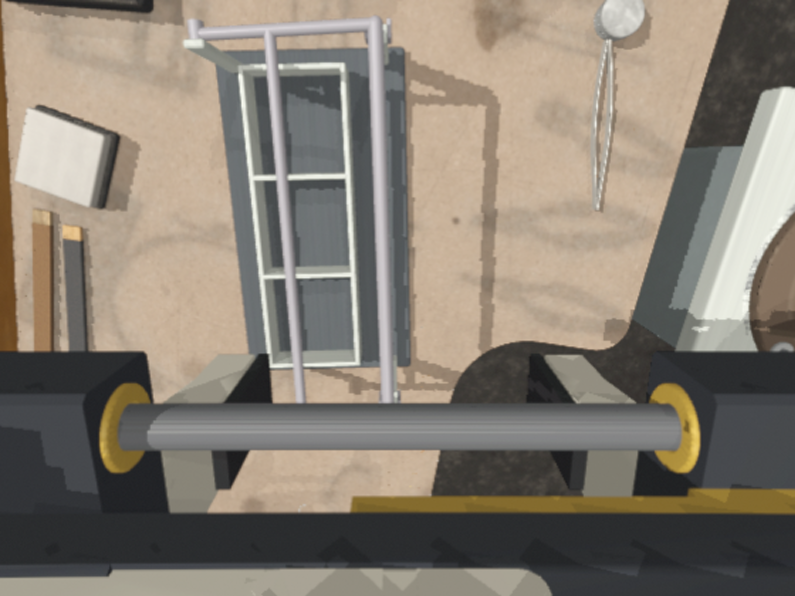

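```bash
cat >> m.py <<'E'
def carrier(pts,z=.048,n='wrist',s=1.42):
    CT=cam(n); W=np.array([pix2w(n,u/s,v/s,z,CT)[:2] for u,v in pts]); print(W)
    C=W.mean(0); e=(W[2]+W[3]-W[0]-W[1]); return C,np.arctan2(-e[0],e[1])
E
python3 - <<'E'
from m import *
pts=[(241,66),(346,65),(359,365),(271,366)]
C,Y=carrier(pts); print(C,Y); ex=np.array([np.cos(Y),np.sin(Y)]);ey=np.array([-ex[1],ex[0]])
for a in (0,.1,.15,.2,.25,.3):
    p=C+ex*(.05-.12*np.cos(a)); print(a,p,[w2pix('wrist',[*(p+ey*y),.098+.12*np.sin(a)])*1.42 for y in (-.1,0,.1)],[w2pix('wrist',[*(C+ex*(.05-.05*np.cos(a))+ey*y),.098+.05*np.sin(a)])*1.42 for y in (-.1,0)])
print([w2pix('wrist',[*(C+ex*.05+ey*y),.107])*1.42 for y in (-.13,.13)])
print([w2pix('wrist',[*(C+ex*x+ey*y),.008])*1.42 for x,y in ((.08,-.145),(-.08,-.145),(-.08,.145))])
E
```

```text
[[ 0.6015 -0.0959]
 [ 0.5216 -0.1095]
 [ 0.4781  0.1378]
 [ 0.5571  0.1508]]
[0.539575 0.0208  ] 0.17609224261772155
0 [0.4706575  0.00853715] [array([383.826,  91.022]), array([387.66 , 234.868]), array([390.926, 358.976])] [array([282.722,  93.01 ]), array([294.082, 236.856])]
0.1 [0.47124772 0.00864217] [array([382.548,  88.75 ]), array([386.666, 237.282]), array([390.074, 364.798])] [array([280.876,  92.158]), array([292.378, 237.85 ])]
0.15 [0.47198413 0.0087732 ] [array([381.27 ,  87.614]), array([385.53, 238.56]), array([389.08 , 367.922])] [array([279.598,  91.59 ]), array([291.384, 238.418])]
0.2 [0.47301252 0.00895619] [array([379.424,  86.478]), array([383.826, 239.98 ]), array([387.66 , 371.188])] [array([278.178,  91.164]), array([290.106, 238.986])]
0.25 [0.47433032 0.00919067] [array([377.01,  85.2 ]), array([381.838, 241.258]), array([385.814, 374.454])] [array([276.474,  90.738]), array([288.686, 239.554])]
0.3 [0.47593423 0.00947607] [array([374.17 ,  84.064]), array([379.282, 242.678]), array([383.4 , 377.72])] [array([274.628,  90.312]), array([287.124, 239.98 ])]
[array([199.652,  43.452]), array([241.826, 401.718])]
[array([205.19 ,  50.126]), array([396.038,  46.718]), array([402.428, 365.792])]
```

```bash
python3 -m crank '[{"dx":0.003,"dy":-0.008,"dz":-0.04,"twist":1,"grip":0.5},{"dx":0.0055,"dy":-0.016,"dz":-0.08,"twist":1,"grip":0.3},{"dx":0.0055,"dy":-0.016,"dz":-0.12,"twist":1,"grip":0.2},{"dx":0.0055,"dy":-0.016,"dz":-0.16,"twist":1,"grip":0.2},{"dx":0.0055,"dy":-0.016,"dz":-0.19,"twist":1,"grip":0.2}]' | grep -E 'pos|force|wid'
python3 -m crank '[{"dx":0,"dy":0,"dz":-0.02,"twist":0,"grip":0.2},{"dx":0,"dy":0,"dz":-0.0285,"twist":0,"grip":0.2},{"dx":0,"dy":0,"dz":-0.0285,"twist":0,"grip":-1},{"dx":0,"dy":0,"dz":-0.0285,"twist":0,"grip":-1},{"dx":0,"dy":0,"dz":-0.0285,"twist":0,"grip":-1}]' 25
python3 -m crank '[{"dx":0,"dy":0,"dz":0,"twist":0,"grip":-1},{"dx":0,"dy":0,"dz":0,"twist":0,"grip":-1},{"dx":0,"dy":0,"dz":0,"twist":0,"grip":-1},{"dx":0,"dy":0,"dz":0,"twist":0,"grip":-1},{"dx":0,"dy":0,"dz":0,"twist":0,"grip":-1}]'
```

```text
eef_pos: [0.4712, 0.0118, 0.131]
force: [-0.2, 0.2, -1.1]
width: 0.0598
gripper_force: 0.0
t: 3.63
eef_pos: [0.4726, 0.012, 0.1051]
ee_rot: [-3.138, 0.0, -1.397]
force: [0.6, 0.7, 0.3]
width: 0.0378
gripper_force: 0.0
t: 4.05
eef_pos: [0.4729, 0.012, 0.104]
ee_rot: [-3.137, 0.001, -1.398]
force: [4.9, 1.0, -1.2]
width: 0.009
gripper_force: 25.0
```

```bash
python3 -m crank '[{"dx":0.006,"dy":0.001,"dz":0.017,"twist":0,"grip":-1},{"dx":0.014,"dy":0.0025,"dz":0.033,"twist":0,"grip":-1},{"dx":0.024,"dy":0.004,"dz":0.048,"twist":0,"grip":-1},{"dx":0.036,"dy":0.0065,"dz":0.06,"twist":0,"grip":-1},{"dx":0.05,"dy":0.009,"dz":0.071,"twist":0,"grip":-1}]'
python3 -m crank '[{"dx":0.016,"dy":0.003,"dz":0.009,"twist":0,"grip":-1},{"dx":0.0325,"dy":0.006,"dz":0.015,"twist":0,"grip":-1},{"dx":0.049,"dy":0.009,"dz":0.018,"twist":0,"grip":-1},{"dx":0.067,"dy":0.012,"dz":0.019,"twist":0,"grip":-1},{"dx":0.085,"dy":0.015,"dz":0.017,"twist":0,"grip":-1}]'
python3 -m crank '[{"dx":0.017,"dy":0.003,"dz":-0.0045,"twist":0,"grip":-1},{"dx":0.0335,"dy":0.006,"dz":-0.012,"twist":0,"grip":-1},{"dx":0.048,"dy":0.0085,"dz":-0.021,"twist":0,"grip":-1},{"dx":0.0575,"dy":0.0105,"dz":-0.0285,"twist":0,"grip":-1},{"dx":0.0575,"dy":0.0105,"dz":-0.0285,"twist":0,"grip":-1}]'
```

```text
t: 4.47
eef_pos: [0.517, 0.0191, 0.1737]
ee_rot: [3.134, -0.0, -1.399]
force: [-10.4, -0.5, 3.5]
width: 0.0091
gripper_force: 25.0
t: 4.88
eef_pos: [0.607, 0.0356, 0.1946]
ee_rot: [-3.139, 0.0, -1.397]
force: [-6.7, 5.0, 17.3]
width: 0.009
gripper_force: 25.1
t: 5.3
eef_pos: [0.6643, 0.0466, 0.161]
ee_rot: [3.14, 0.0, -1.398]
force: [-1.1, 3.9, 2.9]
width: 0.0091
gripper_force: 25.1
```

```bash
python3 -m crank '[{"dx":0,"dy":0,"dz":0,"twist":0,"grip":0.2},{"dx":0,"dy":0,"dz":0,"twist":0,"grip":0.2},{"dx":0,"dy":0,"dz":0.03,"twist":0,"grip":0.2},{"dx":0,"dy":0,"dz":0.07,"twist":0,"grip":0.2},{"dx":0,"dy":0,"dz":0.11,"twist":0,"grip":0.5}]' | grep -E 'pos|force|wid'
python3 -m crank '[{"dx":-0.025,"dy":-0.02,"dz":0.025,"twist":0,"grip":0.8},{"dx":-0.055,"dy":-0.045,"dz":0.04,"twist":0,"grip":0.8},{"dx":-0.085,"dy":-0.07,"dz":0.05,"twist":0,"grip":0.8},{"dx":-0.115,"dy":-0.095,"dz":0.06,"twist":0,"grip":0.8},{"dx":-0.14,"dy":-0.12,"dz":0.06,"twist":0,"grip":0.8}]' | grep -E 'pos|force|wid'
python3 -m crank '[{"dx":-0.025,"dy":-0.025,"dz":0,"twist":0,"grip":0.8},{"dx":-0.05,"dy":-0.05,"dz":0,"twist":0,"grip":0.8},{"dx":-0.07,"dy":-0.08,"dz":0,"twist":0,"grip":0.8},{"dx":-0.07,"dy":-0.1,"dz":0,"twist":0,"grip":0.8},{"dx":-0.07,"dy":-0.1,"dz":0,"twist":0,"grip":0.8}]'
python3 -c "
from h import *
snap('wrist','w3',None,1.42);c,T=cam('wrist');np.save('w3T.npy',T);print(arm.get_state()['q'])"
```

```text
eef_pos: [0.6623, 0.045, 0.2736]
force: [1.8, 0.9, 0.7]
width: 0.0366
gripper_force: 0.0
eef_pos: [0.5217, -0.0757, 0.3357]
force: [0.8, 0.3, 1.0]
width: 0.0701
gripper_force: 0.0
t: 6.55
eef_pos: [0.4515, -0.1771, 0.3338]
ee_rot: [-3.14, -0.001, -1.401]
force: [1.2, -0.5, -0.7]
width: 0.0789
gripper_force: 0.0
[ 3.56927327e-02 -1.68001251e-02 -2.09801550e-01  4.66192050e-04
 -1.37606957e+00  1.33738663e-01]
```

View pics/w3.png

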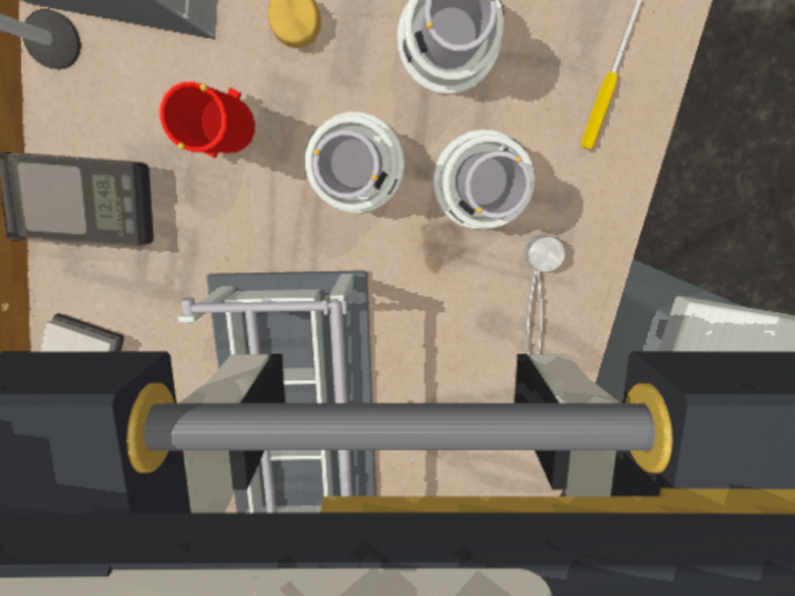

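```bash
python3 - <<'E'
from m import *
CT=(arm.get_calibration('wrist'),np.load('w3T.npy')); f=lambda u,v,z:pix2w('wrist',u/1.42,v/1.42,z,CT)
print('plate',f(210,275,.008),f(367,270,.008),'walls',f(240,290,.048),f(328,290,.048))
for u,v in ((335,305),(343,400),(185,310),(252,400)): print((u,v),[list(f(u,v,z)) for z in (.098,.15,.2)])
snap('scene','s3',(90,60,430,300),2.3)
E
```

```text
plate [ 0.6301 -0.1067  0.008 ] [ 0.4781 -0.138   0.008 ] walls [ 0.5885 -0.109   0.048 ] [ 0.5092 -0.1227  0.048 ]
(335, 305) [[np.float64(0.4968), np.float64(-0.1253), np.float64(0.098)], [np.float64(0.4924), np.float64(-0.1416), np.float64(0.15)], [np.float64(0.4882), np.float64(-0.1573), np.float64(0.2)]]
(343, 400) [[np.float64(0.4784), np.float64(-0.0416), np.float64(0.098)], [np.float64(0.4765), np.float64(-0.069), np.float64(0.15)], [np.float64(0.4746), np.float64(-0.0953), np.float64(0.2)]]
(185, 310) [[np.float64(0.6173), np.float64(-0.1002), np.float64(0.098)], [np.float64(0.597), np.float64(-0.1199), np.float64(0.15)], [np.float64(0.5775), np.float64(-0.1388), np.float64(0.2)]]
(252, 400) [[np.float64(0.5559), np.float64(-0.0283), np.float64(0.098)], [np.float64(0.5437), np.float64(-0.0575), np.float64(0.15)], [np.float64(0.532), np.float64(-0.0855), np.float64(0.2)]]
```

View pics/s3.png

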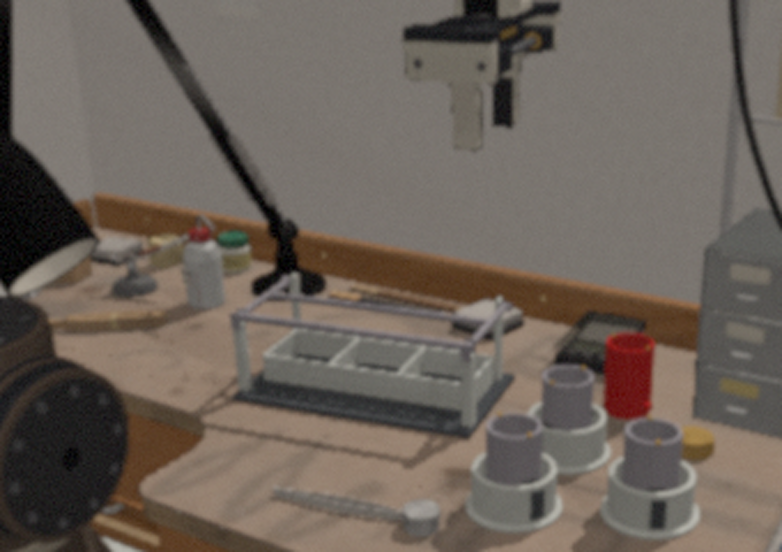

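```bash
python3 -m crank '[{"dx":0,"dy":0.04,"dz":0,"twist":0,"grip":0.8},{"dx":0,"dy":0.08,"dz":0,"twist":0,"grip":0.8},{"dx":0,"dy":0.12,"dz":0,"twist":0,"grip":0.8},{"dx":0,"dy":0.16,"dz":0,"twist":0,"grip":0.8},{"dx":0,"dy":0.2,"dz":0,"twist":0,"grip":0.8}]' >/dev/null
python3 -m crank '[{"dx":0,"dy":0.01,"dz":0,"twist":0,"grip":0.8},{"dx":0,"dy":0.01,"dz":0,"twist":0,"grip":0.8},{"dx":0,"dy":0.01,"dz":0,"twist":0,"grip":0.8},{"dx":0,"dy":0.01,"dz":0,"twist":0,"grip":0.8},{"dx":0,"dy":0.01,"dz":0,"twist":0,"grip":0.8}]' 
python3 -c "
from h import *
c,T=cam('wrist');np.save('w4T.npy',T);snap('wrist','w4',(100,0,360,280),2.1)"
```

```text
t: 7.48
eef_pos: [0.4533, 0.0352, 0.3326]
ee_rot: [3.141, -0.0, -1.399]
force: [-0.3, -0.8, -1.9]
width: 0.079
gripper_force: 0.0
```

View pics/w4.png

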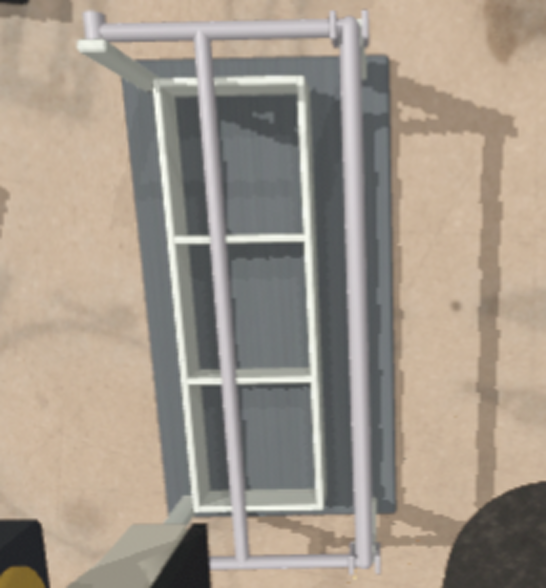

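```bash
cat > fit.py <<'E'
from m import *
from scipy.optimize import least_squares
def fit(pl,wl,front,second,CT,off,s,n='wrist',x0=(.53,.015,.18,.1)):
    tp=lambda p:(np.array(p)/s+off)
    def pr(C,Y,u,v,z):
        e=np.array([np.cos(Y),np.sin(Y)]);f=np.array([-e[1],e[0]]); return w2pix(n,[*(C+e*u+f*v),z],CT)
    def res(x):
        C,Y,a=x[:2],x[2],x[3]; r=[]
        for p,(u,v) in zip(pl,((.08,-.145),(-.08,-.145),(-.08,.145),(.08,.145))):
            if p: r+=list(pr(C,Y,u,v,.008)-tp(p))
        for p,(u,v) in zip(wl,((.042,-.128),(-.042,-.128),(-.042,.128),(.042,.128))):
            if p: r+=list(pr(C,Y,u,v,.048)-tp(p))
        for pts,R in ((front,.12),(second,.05)):
            A,B=[pr(C,Y,.05-R*np.cos(a),v,.098+R*np.sin(a)) for v in(-.1,.1)]; d=(B-A)/np.hypot(*(B-A))
            r+=[d[0]*(tp(p)-A)[1]-d[1]*(tp(p)-A)[0] for p in pts]
        return r
    o=least_squares(res,x0,loss='soft_l1'); print(o.x.round(4),np.round(o.fun,1)); return o.x
E
python3 - <<'E'
from fit import *
CT=(arm.get_calibration('wrist'),np.load('w4T.npy'))
x=fit([(123,62),(388,57),(394,513),(168,515)],[(154,80),(308,76),(324,509),(196,511)],[(350,60),(362,500)],[(205,60),(239,500)],CT,(100,0),2.1)
fit([None]*4,[(154,80),(308,76),(324,509),(196,511)],[(350,60),(362,500)],[(205,60),(239,500)],CT,(100,0),2.1)
p=x[:2]+np.array([np.cos(x[2]),np.sin(x[2])])*(.05-.12*np.cos(x[3])); print('rod',p,.098+.12*np.sin(x[3]))
E
```

```text
[0.53  0.015 0.18  0.1  ] [-2.4 -6.7  1.6 -5.3 -0.4 -1.6 -2.6 -1.6  6.1 -7.3  6.7 -5.9  4.8 -0.6
  2.9 -1.  10.3  6.8  9.3  5.7]
[0.53  0.015 0.18  0.1  ] [ 6.1 -7.3  6.7 -5.9  4.8 -0.6  2.9 -1.  10.3  6.8  9.3  5.7]
rod [0.46172076 0.00257526] 0.10998000999761938
```

```bash
sed -i "s/np.round(\[c\['fx'\]\*a\*k+c\['cx'\],c\['fy'\]\*b\*k+c\['cy'\]\],1)/np.array([c['fx']*a*k+c['cx'],c['fy']*b*k+c['cy']])/" h.py
python3 - <<'E'
from fit import *
CT=(arm.get_calibration('wrist'),np.load('w4T.npy'))
a=([(154,80),(308,76),(324,509),(196,511)],[(350,60),(362,500)],[(205,60),(239,500)],CT,(100,0),2.1)
x=fit([(123,62),(388,57),(394,513),(168,515)],*a)
x=fit([None]*4,*a)
p=x[:2]+np.array([np.cos(x[2]),np.sin(x[2])])*(.05-.12*np.cos(x[3])); print('rod',p,.098+.12*np.sin(x[3]))
E
```

```text
[0.5331 0.0214 0.1915 0.275 ] [-6.5 -0.7 -3.2 -0.9 -2.2  1.6 -4.   2.6  1.6 -1.2  1.9 -0.7  2.9  3.1
  1.2  3.3 -0.1  0.   0.2  0.1]
[0.5352 0.0218 0.1905 0.2004] [-0.2 -1.2  0.1 -0.7  1.2  3.1 -0.5  3.3  0.3  0.2 -0.2 -0.5]
rod [0.46885046 0.00896707] 0.12188651228379839
```

```bash
python3 -m crank '[{"dx":0.005,"dy":-0.008,"dz":-0.04,"twist":1,"grip":0.5},{"dx":0.01,"dy":-0.016,"dz":-0.08,"twist":1,"grip":0.3},{"dx":0.0155,"dy":-0.026,"dz":-0.12,"twist":1,"grip":0.2},{"dx":0.0155,"dy":-0.026,"dz":-0.16,"twist":1,"grip":0.2},{"dx":0.0155,"dy":-0.026,"dz":-0.19,"twist":1,"grip":0.2}]' | grep -E 'pos|force|wid'
python3 -m crank '[{"dx":0,"dy":0,"dz":-0.02,"twist":0,"grip":0.2},{"dx":0,"dy":0,"dz":-0.04,"twist":0,"grip":0.2},{"dx":0,"dy":0,"dz":-0.04,"twist":0,"grip":-1},{"dx":0,"dy":0,"dz":-0.04,"twist":0,"grip":-1},{"dx":0,"dy":0,"dz":-0.04,"twist":0,"grip":-1}]' 40
python3 -m crank '[{"dx":0,"dy":0,"dz":0,"twist":0,"grip":-1},{"dx":0,"dy":0,"dz":0,"twist":0,"grip":-1},{"dx":0,"dy":0,"dz":0,"twist":0,"grip":-1},{"dx":0,"dy":0,"dz":0,"twist":0,"grip":-1},{"dx":0,"dy":0,"dz":0,"twist":0,"grip":-1}]'
python3 -m crank '[{"dx":0.005,"dy":0.001,"dz":0.017,"twist":0,"grip":-1},{"dx":0.012,"dy":0.0025,"dz":0.034,"twist":0,"grip":-1},{"dx":0.0215,"dy":0.004,"dz":0.049,"twist":0,"grip":-1},{"dx":0.0335,"dy":0.0065,"dz":0.062,"twist":0,"grip":-1},{"dx":0.047,"dy":0.009,"dz":0.074,"twist":0,"grip":-1}]'
```

```text
eef_pos: [0.4677, 0.0078, 0.1397]
force: [-0.8, 0.5, -0.1]
width: 0.0544
gripper_force: 0.0
t: 8.37
eef_pos: [0.4698, 0.0095, 0.1037]
ee_rot: [-3.14, -0.0, -1.381]
force: [0.5, 0.9, 0.1]
width: 0.0379
gripper_force: 0.0
t: 8.78
eef_pos: [0.4691, 0.0099, 0.103]
ee_rot: [-3.141, 0.0, -1.381]
force: [0.1, -0.1, 0.2]
width: 0.0052
gripper_force: 0.6
t: 9.2
eef_pos: [0.5163, 0.0189, 0.1778]
ee_rot: [-3.141, 0.0, -1.381]
force: [0.3, -0.4, -0.3]
width: 0.0002
gripper_force: 0.0
```

```bash
python3 -c "
from h import *
c,T=cam('wrist');np.save('w5T.npy',T)
np.save('pics/w5.npy',arm.grab_frame('wrist')); t=arm.grab_frame('top');np.save('pics/t5.npy',t);s=arm.grab_frame('scene')
im=np.zeros((600,800,3),np.uint8);im[:300,:400]=cv2.resize(np.load('pics/w5.npy'),(400,300));im[300:,:400]=cv2.resize(t[90:300,120:400],(400,300));im[:300,400:]=cv2.resize(s[60:270,90:370],(400,300));save(im,'d5')"
```

```text
(no output)
```

View pics/d5.png

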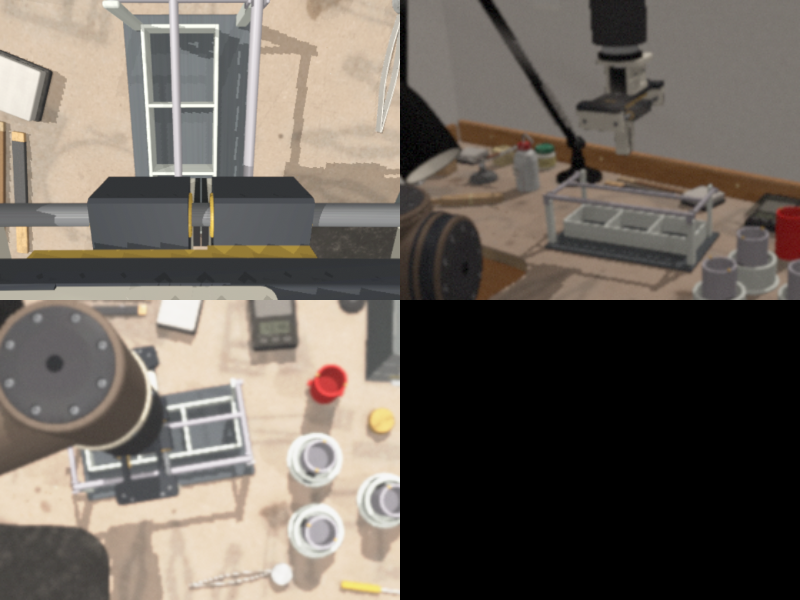

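```bash
python3 -m crank '[{"dx":-0.02,"dy":-0.004,"dz":0,"twist":0,"grip":0.2},{"dx":-0.047,"dy":-0.0095,"dz":0,"twist":0,"grip":0.2},{"dx":-0.047,"dy":-0.0095,"dz":0,"twist":0,"grip":0.2},{"dx":-0.047,"dy":-0.0095,"dz":0,"twist":0,"grip":0.2},{"dx":-0.047,"dy":-0.0095,"dz":0,"twist":0,"grip":0.2}]' | grep -E 'pos|force|wid'
python3 -m crank '[{"dx":0,"dy":0,"dz":-0.025,"twist":0,"grip":0.2},{"dx":0,"dy":0,"dz":-0.05,"twist":0,"grip":0.2},{"dx":0,"dy":0,"dz":-0.075,"twist":0,"grip":0.2},{"dx":0,"dy":0,"dz":-0.1,"twist":0,"grip":0.2},{"dx":0,"dy":0,"dz":-0.1,"twist":0,"grip":-0.2}]' 40 | grep -E 'pos|force|wid'
python3 -m crank '[{"dx":0,"dy":0,"dz":0,"twist":0,"grip":-1},{"dx":0,"dy":0,"dz":0,"twist":0,"grip":-1},{"dx":0,"dy":0,"dz":0,"twist":0,"grip":-1},{"dx":0,"dy":0,"dz":0,"twist":0,"grip":-1},{"dx":0,"dy":0,"dz":0,"twist":0,"grip":-1}]'
python3 -m crank '[{"dx":0,"dy":0,"dz":0,"twist":0,"grip":-1},{"dx":0,"dy":0,"dz":0,"twist":0,"grip":-1},{"dx":0,"dy":0,"dz":0,"twist":0,"grip":-1},{"dx":0,"dy":0,"dz":0,"twist":0,"grip":-1},{"dx":0,"dy":0,"dz":0,"twist":0,"grip":-1}]'
```

```text
eef_pos: [0.4686, 0.0092, 0.1764]
force: [-0.8, 0.3, -0.3]
width: 0.0282
gripper_force: 0.0
eef_pos: [0.4662, 0.0083, 0.0723]
force: [-1.1, -0.0, -0.5]
width: 0.0491
gripper_force: 0.0
t: 10.6
eef_pos: [0.4696, 0.0096, 0.0777]
ee_rot: [-3.139, 0.0, -1.381]
force: [-0.5, 0.7, -0.9]
width: 0.0179
gripper_force: 0.0
t: 11.02
eef_pos: [0.4698, 0.0095, 0.0773]
ee_rot: [-3.14, 0.0, -1.38]
force: [0.8, 1.3, 6.2]
width: 0.0085
gripper_force: 40.0
```

```bash
python3 -m crank '[{"dx":0.0023,"dy":0.0004,"dz":0.018,"twist":0,"grip":-1},{"dx":0.007,"dy":0.0014,"dz":0.035,"twist":0,"grip":-1},{"dx":0.0142,"dy":0.0027,"dz":0.0515,"twist":0,"grip":-1},{"dx":0.024,"dy":0.0046,"dz":0.0665,"twist":0,"grip":-1},{"dx":0.0355,"dy":0.0068,"dz":0.08,"twist":0,"grip":-1}]'
python3 -m crank '[{"dx":0,"dy":0,"dz":0,"twist":0,"grip":-1},{"dx":0,"dy":0,"dz":0,"twist":0,"grip":-1},{"dx":0,"dy":0,"dz":0,"twist":0,"grip":-1},{"dx":0,"dy":0,"dz":0,"twist":0,"grip":-1},{"dx":0,"dy":0,"dz":0,"twist":0,"grip":-1}]'
```

```text
t: 11.43
eef_pos: [0.4994, 0.0146, 0.1554]
ee_rot: [3.131, -0.0, -1.382]
force: [-8.3, 0.4, 0.7]
width: 0.0085
gripper_force: 40.0
t: 11.85
eef_pos: [0.499, 0.0145, 0.1554]
ee_rot: [3.131, -0.0, -1.382]
force: [-17.8, 0.6, 12.8]
width: 0.009
gripper_force: 40.0
```

```bash
python3 -m crank '[{"dx":0.009,"dy":0.0017,"dz":0.014,"twist":0,"grip":-1},{"dx":0.0237,"dy":0.0046,"dz":0.0241,"twist":0,"grip":-1},{"dx":0.0396,"dy":0.0076,"dz":0.0318,"twist":0,"grip":-1},{"dx":0.0565,"dy":0.0109,"dz":0.0371,"twist":0,"grip":-1},{"dx":0.074,"dy":0.0142,"dz":0.0397,"twist":0,"grip":-1}]'
python3 -m crank '[{"dx":0.0177,"dy":0.0034,"dz":0,"twist":0,"grip":-1},{"dx":0.0352,"dy":0.0068,"dz":-0.0028,"twist":0,"grip":-1},{"dx":0.052,"dy":0.01,"dz":-0.0082,"twist":0,"grip":-1},{"dx":0.068,"dy":0.013,"dz":-0.0161,"twist":0,"grip":-1},{"dx":0.0825,"dy":0.016,"dz":-0.0263,"twist":0,"grip":-1}]'
python3 -m crank '[{"dx":0,"dy":0,"dz":0,"twist":0,"grip":-1},{"dx":0,"dy":0,"dz":0,"twist":0,"grip":-1},{"dx":0,"dy":0,"dz":0,"twist":0,"grip":-1},{"dx":0,"dy":0,"dz":0,"twist":0,"grip":-1},{"dx":0,"dy":0,"dz":0,"twist":0,"grip":-1}]'
python3 -c "
from h import *
c,T=cam('wrist');np.save('w6T.npy',T)
np.save('pics/w6.npy',arm.grab_frame('wrist')); t=arm.grab_frame('top');np.save('pics/t6.npy',t);np.save('pics/sc6.npy',arm.grab_frame('scene'))"
```

```text
t: 12.27
eef_pos: [0.5774, 0.0296, 0.1986]
ee_rot: [3.14, -0.001, -1.38]
force: [-11.2, 1.9, 23.0]
width: 0.0088
gripper_force: 40.0
t: 12.68
eef_pos: [0.6649, 0.0478, 0.1733]
ee_rot: [-3.133, 0.001, -1.379]
force: [2.9, 6.8, 11.4]
width: 0.009
gripper_force: 40.3
t: 13.1
eef_pos: [0.6651, 0.048, 0.1726]
ee_rot: [-3.132, 0.0, -1.379]
force: [8.3, 4.0, 6.9]
width: 0.0086
gripper_force: 40.3
```

```bash
cat > bail.py <<'E'
from m import *
def score(im,n,x,CT=None):
    CT=CT or cam(n); C,Y=np.array(x[:2]),x[2]; e=np.array([np.cos(Y),np.sin(Y)]);f=np.array([-e[1],e[0]])
    g=cv2.GaussianBlur(im,(0,0),.8).astype(float); out=[]
    for a in np.arange(0,2.55,.1):
        t=0
        for R in(.12,.05):
            P=np.array([w2pix(n,[*(C+e*(.05-R*np.cos(a))+f*v),.098+R*np.sin(a)],CT) for v in np.linspace(-.12,.12,41)])
            d=P[-1]-P[0];nn=np.array([-d[1],d[0]])/np.hypot(*d)
            S=lambda o:np.array([g[int(round(q[1])),int(round(q[0]))] if 0<=q[1]<419.4 and 0<=q[0]<559.4 else [np.nan]*3 for q in P+nn*o])
            t+=max(np.nanmean(np.abs(2*S(k)-S(k+4)-S(k-4)).sum(1)*np.sign((2*S(k)-S(k+4)-S(k-4)).sum(1))) for k in(-1,0,1))
        out.append((round(a,1),int(t)))
    return sorted(out,key=lambda q:-q[1])[:5]
E
python3 -m crank '[{"dx":0,"dy":0,"dz":0,"twist":0,"grip":0.2},{"dx":0,"dy":0,"dz":0,"twist":0,"grip":0.2},{"dx":0,"dy":0,"dz":0,"twist":0,"grip":0.2},{"dx":0,"dy":0,"dz":0,"twist":0,"grip":0.2},{"dx":0,"dy":0,"dz":0,"twist":0,"grip":0.2}]'
python3 -m crank '[{"dx":0,"dy":0,"dz":0,"twist":0,"grip":0.3},{"dx":0,"dy":0,"dz":0,"twist":0,"grip":0.3},{"dx":0,"dy":0,"dz":0,"twist":0,"grip":0.3},{"dx":0,"dy":0,"dz":0,"twist":0,"grip":0.3},{"dx":0,"dy":0,"dz":0,"twist":0,"grip":0.3}]'
python3 - <<'E'
from bail import *
x=(.535,.022,.19)
for n in ('scene','top'):
    for f in {'scene':('scene0','sc6'),'top':('top0','t6')}[n]:
        print(f,score(np.load(f'pics/{f}.npy'),n,x))
    im=arm.grab_frame(n); np.save('pics/%s7.npy'%n,im); print('now',n,score(im,n,x))
E
```

```text
t: 13.67
eef_pos: [0.66, 0.0459, 0.1691]
ee_rot: [3.139, -0.0, -1.381]
force: [-0.0, 0.1, -1.1]
width: 0.0364
gripper_force: 0.0
t: 14.08
eef_pos: [0.6609, 0.0462, 0.1699]
ee_rot: [3.141, 0.0, -1.381]
force: [-0.5, -0.2, 0.1]
width: 0.0569
gripper_force: 0.0
scene0 [(np.float64(0.2), 249), (np.float64(0.0), 159), (np.float64(0.3), 156), (np.float64(0.4), 105), (np.float64(1.9), 52)]
sc6 [(np.float64(0.4), 167), (np.float64(0.2), 106), (np.float64(0.0), 90), (np.float64(1.9), 86), (np.float64(2.0), 83)]
now scene [(np.float64(0.4), 167), (np.float64(0.2), 106), (np.float64(2.0), 82), (np.float64(0.0), 81), (np.float64(1.9), 81)]
top0 [(np.float64(0.4), 1078), (np.float64(1.1), 1009), (np.float64(0.6), 980), (np.float64(0.3), 837), (np.float64(0.7), 404)]
t6 [(np.float64(1.3), 381), (np.float64(0.7), 294), (np.float64(1.1), 291), (np.float64(1.7), 234), (np.float64(1.2), 191)]
now top [(np.float64(1.3), 385), (np.float64(0.7), 298), (np.float64(1.1), 288), (np.float64(1.6), 278), (np.float64(1.5), 244)]
```

```bash
python3 - <<'E'
from bail import *
x=(.535,.022,.19);C=np.array(x[:2]);e=np.array([np.cos(.19),np.sin(.19)]);f=np.array([-e[1],e[0]]);CT=cam('scene')
names=['scene0','sc6','scene7']
for a in (0.,.2,1.,1.57,2.2,2.35):
  for R in (.12,.05):
    P=np.array([w2pix('scene',[*(C+e*(.05-R*np.cos(a))+f*v),.098+R*np.sin(a)],CT) for v in np.linspace(-.12,-.04,25)])
    print(a,R,P[0].round(),{n:[int(np.mean([np.load(f'pics/{n}.npy')[int(q[1]+o),int(q[0])].mean() for q in P])) for o in range(-6,7)] for n in names})
E
```

```text
0.0 0.12 [285. 210.] {'scene0': [88, 97, 113, 122, 125, 125, 127, 134, 137, 124, 109, 106, 106], 'sc6': [119, 121, 123, 125, 126, 128, 134, 140, 132, 118, 111, 110, 109], 'scene7': [119, 121, 123, 125, 127, 128, 134, 140, 133, 118, 111, 110, 109]}
0.0 0.05 [295. 199.] {'scene0': [98, 105, 110, 101, 84, 75, 72, 84, 102, 115, 112, 96, 85], 'sc6': [99, 95, 88, 89, 91, 85, 78, 83, 93, 96, 93, 94, 100], 'scene7': [99, 95, 89, 89, 91, 86, 78, 83, 94, 96, 93, 94, 100]}
0.2 0.12 [285. 200.] {'scene0': [104, 95, 77, 67, 74, 94, 113, 120, 109, 92, 90, 106, 118], 'sc6': [71, 71, 69, 67, 77, 95, 110, 116, 116, 118, 120, 122, 124], 'scene7': [71, 71, 69, 68, 77, 95, 110, 116, 116, 117, 119, 122, 124]}
0.2 0.05 [295. 195.] {'scene0': [56, 62, 78, 92, 100, 107, 109, 97, 82, 74, 75, 88, 105], 'sc6': [58, 65, 80, 95, 99, 93, 88, 90, 91, 84, 80, 86, 94], 'scene7': [58, 65, 80, 95, 99, 93, 88, 90, 91, 84, 79, 87, 95]}
1.0 0.12 [293. 163.] {'scene0': [112, 112, 112, 112, 112, 112, 112, 112, 112, 112, 113, 113, 112], 'sc6': [112, 114, 114, 115, 115, 115, 115, 115, 116, 115, 115, 115, 115], 'scene7': [112
[... 992 characters left out ...]
2.2 0.05 [305. 174.] {'scene0': [112, 113, 113, 112, 113, 113, 110, 105, 96, 85, 74, 66, 61], 'sc6': [115, 115, 116, 112, 106, 97, 90, 92, 94, 86, 76, 67, 63], 'scene7': [115, 115, 116, 113, 106, 96, 90, 92, 94, 87, 77, 68, 63]}
2.35 0.12 [312. 151.] {'scene0': [113, 113, 113, 113, 113, 113, 112, 113, 113, 113, 113, 112, 112], 'sc6': [116, 115, 110, 99, 88, 95, 109, 115, 115, 115, 115, 115, 115], 'scene7': [116, 115, 110, 99, 90, 95, 110, 115, 115, 115, 115, 115, 116]}
2.35 0.05 [306. 175.] {'scene0': [113, 113, 112, 113, 113, 111, 106, 97, 85, 75, 67, 61, 59], 'sc6': [115, 116, 112, 105, 96, 90, 93, 95, 87, 76, 68, 63, 61], 'scene7': [115, 115, 113, 105, 96, 90, 93, 95, 87, 77, 69, 64, 61]}
```

```bash
cat > chk.py <<'E'
from bail import *
def up(x=(.535,.022,.19)):
    C=np.array(x[:2]);e=np.array([np.cos(x[2]),np.sin(x[2])]);f=np.array([-e[1],e[0]]);CT=cam('scene'); im=arm.grab_frame('scene')
    r=[]
    for a in np.arange(1.5,2.5,.1):
        P=[w2pix('scene',[*(C+e*(.05-.12*np.cos(a))+f*v),.098+.12*np.sin(a)],CT) for v in np.linspace(-.12,-.04,25)]
        r.append([int(np.mean([im[int(q[1]+o),int(q[0])].mean() for q in P])) for o in range(-3,4)])
    i=min(range(len(r)),key=lambda k:min(r[k])-max(r[k])); print('bail dip near',1.5+.1*i,r[i])
if __name__=='__main__': up()
E
python3 -m crank '[{"dx":0,"dy":0,"dz":0.02,"twist":0,"grip":0.3},{"dx":0,"dy":0,"dz":0.045,"twist":0,"grip":0.3},{"dx":0,"dy":0,"dz":0.07,"twist":0,"grip":0.3},{"dx":0,"dy":0,"dz":0.11,"twist":0,"grip":0.3},{"dx":0,"dy":0,"dz":0.14,"twist":0,"grip":0.5}]' | grep pos; python3 chk.py
python3 -m crank '[{"dx":-0.025,"dy":-0.02,"dz":0.005,"twist":0,"grip":0.8},{"dx":-0.055,"dy":-0.045,"dz":0.01,"twist":0,"grip":0.8},{"dx":-0.085,"dy":-0.07,"dz":0.02,"twist":0,"grip":0.8},{"dx":-0.115,"dy":-0.095,"dz":0.02,"twist":0,"grip":0.8},{"dx":-0.14,"dy":-0.12,"dz":0.02,"twist":0,"grip":0.8}]' | grep -E 'pos'; python3 chk.py
python3 - <<'E'
from m import *
CT=(arm.get_calibration('wrist'),np.load('w3T.npy')); f=lambda u,v,z:pix2w('wrist',u/1.42,v/1.42,z,CT)
print('far',f(347,163,.088),'near',f(498,183,.088),'right',f(461,18,.088))
print('hold far',f(355,163,.044),'near',f(485,180,.044),'right',f(450,40,.044))
im=np.load('pics/w3.npy'); save(im,'w3c',(205,0,390,165),4.2)
E
```

```text
eef_pos: [0.661, 0.046, 0.3127]
bail dip near 2.0 [114, 114, 114, 112, 106, 93, 87]
eef_pos: [0.5192, -0.0746, 0.3308]
bail dip near 2.2 [114, 112, 105, 91, 87, 101, 112]
far [ 0.5039 -0.2377  0.088 ] near [ 0.3851 -0.2426  0.088 ] right [ 0.4371 -0.3509  0.088 ]
hold far [ 0.5015 -0.2376  0.044 ] near [ 0.3882 -0.2425  0.044 ] right [ 0.4397 -0.3451  0.044 ]
```

View pics/w3c.png

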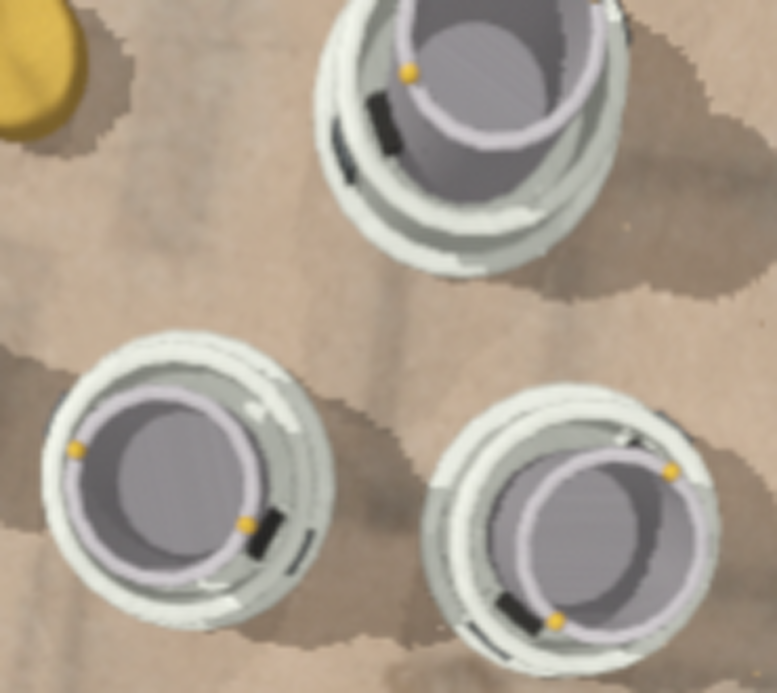

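```bash
python3 -m crank '[{"dx":-0.003,"dy":-0.03,"dz":0,"twist":5.4,"grip":0.8},{"dx":-0.006,"dy":-0.065,"dz":0,"twist":10.8,"grip":0.8},{"dx":-0.009,"dy":-0.1,"dz":-0.02,"twist":16.2,"grip":0.8},{"dx":-0.012,"dy":-0.135,"dz":-0.04,"twist":21.6,"grip":0.8},{"dx":-0.0157,"dy":-0.161,"dz":-0.07,"twist":27,"grip":0.8}]' | grep -E 'pos|rot'
python3 -m crank '[{"dx":0,"dy":0,"dz":-0.04,"twist":0,"grip":0.8},{"dx":0,"dy":0,"dz":-0.08,"twist":0,"grip":0.8},{"dx":0,"dy":0,"dz":-0.12,"twist":0,"grip":0.8},{"dx":0,"dy":0,"dz":-0.15,"twist":0,"grip":0.8},{"dx":0,"dy":0,"dz":-0.15,"twist":0,"grip":0.8}]' | grep -E 'pos|rot|for'
python3 -m crank '[{"dx":0,"dy":0,"dz":-0.02,"twist":0,"grip":0.8},{"dx":0,"dy":0,"dz":-0.0525,"twist":0,"grip":0.8},{"dx":0,"dy":0,"dz":-0.0525,"twist":0,"grip":0.8},{"dx":0,"dy":0,"dz":-0.0525,"twist":0,"grip":-1},{"dx":0,"dy":0,"dz":-0.0525,"twist":0,"grip":-1}]' 50
python3 -m crank '[{"dx":0,"dy":0,"dz":0,"twist":0,"grip":-1},{"dx":0,"dy":0,"dz":0,"twist":0,"grip":-1},{"dx":0,"dy":0,"dz":0,"twist":0,"grip":-1},{"dx":0,"dy":0,"dz":0,"twist":0,"grip":-1},{"dx":0,"dy":0,"dz":0,"twist":0,"grip":-1}]'
```

```text
eef_pos: [0.5059, -0.2373, 0.2614]
ee_rot: [-3.139, -0.004, -0.905]
eef_pos: [0.5009, -0.234, 0.1038]
ee_rot: [3.135, 0.008, -0.911]
force: [-1.9, 0.3, -0.5]
gripper_force: 0.0
t: 16.37
eef_pos: [0.5066, -0.235, 0.0597]
ee_rot: [-3.14, -0.002, -0.909]
force: [0.4, 0.2, 0.6]
width: 0.0707
gripper_force: 0.0
t: 16.78
eef_pos: [0.5048, -0.2355, 0.0592]
ee_rot: [3.141, -0.001, -0.91]
force: [-4.9, -2.7, 8.9]
width: 0.0516
gripper_force: 50.0
```

Gripped at 51.6 mm. Twist +63° then pull.

```bash
python3 -m crank '[{"dx":0,"dy":0,"dz":0,"twist":6.5,"grip":-1},{"dx":0,"dy":0,"dz":0,"twist":13,"grip":-1},{"dx":0,"dy":0,"dz":0,"twist":19.5,"grip":-1},{"dx":0,"dy":0,"dz":0,"twist":26,"grip":-1},{"dx":0,"dy":0,"dz":0,"twist":32.5,"grip":-1}]'
python3 -m crank '[{"dx":0,"dy":0,"dz":0,"twist":6.5,"grip":-1},{"dx":0,"dy":0,"dz":0,"twist":13,"grip":-1},{"dx":0,"dy":0,"dz":0,"twist":19.5,"grip":-1},{"dx":0,"dy":0,"dz":0,"twist":26,"grip":-1},{"dx":0,"dy":0,"dz":0,"twist":31,"grip":-1}]'
python3 -m crank '[{"dx":0,"dy":0,"dz":0.005,"twist":0,"grip":-1},{"dx":0,"dy":0,"dz":0.015,"twist":0,"grip":-1},{"dx":0,"dy":0,"dz":0.025,"twist":0,"grip":-1},{"dx":0,"dy":0,"dz":0.035,"twist":0,"grip":-1},{"dx":0,"dy":0,"dz":0.045,"twist":0,"grip":-1}]'
```

```text
t: 17.2
eef_pos: [0.5053, -0.2357, 0.0592]
ee_rot: [3.141, -0.001, -0.337]
force: [-3.3, -3.6, 7.2]
width: 0.0517
gripper_force: 50.0
t: 17.62
eef_pos: [0.5054, -0.2362, 0.0593]
ee_rot: [3.14, -0.001, 0.205]
force: [-3.4, -6.6, 4.5]
width: 0.0521
gripper_force: 50.0
t: 18.03
eef_pos: [0.5057, -0.2346, 0.104]
ee_rot: [3.141, -0.001, 0.198]
force: [0.6, -0.1, -1.8]
width: 0.0516
gripper_force: 50.0
```

```bash
cat > knock.py <<'E'
from chk import *
def knock():
    im=arm.grab_frame('scene'); ref=np.load('pics/scene7.npy'); t=ref[205:245,192:312]
    r=cv2.matchTemplate(im[165:290,150:360],t,cv2.TM_CCOEFF_NORMED); _,m,_,l=cv2.minMaxLoc(r); print('carrier shift px',l[0]-42,l[1]-40,round(m,3))
knock(); up()
E
python3 -m crank '[{"dx":0,"dy":0,"dz":0.03,"twist":0,"grip":-1},{"dx":0,"dy":0,"dz":0.06,"twist":0,"grip":-1},{"dx":0,"dy":0,"dz":0.09,"twist":0,"grip":-1},{"dx":0,"dy":0,"dz":0.12,"twist":0,"grip":-1},{"dx":0,"dy":0,"dz":0.14,"twist":0,"grip":-1}]' |grep -E 'pos|wid|force'
python3 knock.py
```

```text
eef_pos: [0.5066, -0.235, 0.2479]
force: [0.4, 0.4, -1.3]
width: 0.0516
gripper_force: 50.0
carrier shift px 0 0 0.923
bail dip near 1.9 [118, 117, 117, 117, 114, 102, 91]
```

```bash
python3 - <<'E'
from m import *
t=arm.grab_frame('top');np.save('pics/t8.npy',t);s=np.load('pics/scene7.npy')
a=cv2.resize(t[140:236,160:305],None,fx=5.3,fy=5.3,interpolation=cv2.INTER_CUBIC)
im=np.zeros((600,800,3),np.uint8);im[:a.shape[0],:a.shape[1]]=a; save(im,'t8')
E
```

```text
(no output)
```

View pics/t8.png

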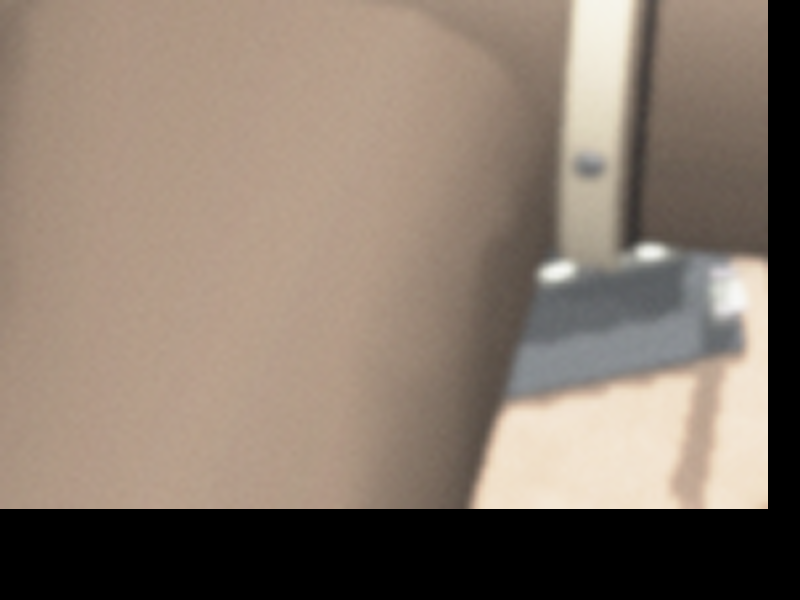

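```bash
cat > wf.py <<'E'
from m import *
from scipy.optimize import minimize
def wallfit(im,n,CT,x0=(.535,.022,.19),maxrow=250):
    g=cv2.GaussianBlur(im.min(2).astype(np.float32),(0,0),.7)
    L=[]
    for u in(.04,-.04):
        for v in np.linspace(-.12,.12,60): L.append((u,v,.005,0))
    for v in(.126,.042,-.042,-.126):
        for u in np.linspace(-.035,.035,20): L.append((u,v,0,.005))
    L=np.array(L); c,T=CT; Ti=np.linalg.inv(T)
    def val(x,q):
        e=np.array([np.cos(x[2]),np.sin(x[2])]);f=np.array([-e[1],e[0]])
        W=np.c_[np.array(x[:2])+q[:,:1]*e+q[:,1:2]*f,np.full(len(q),.048),np.ones(len(q))]@Ti.T
        a=W[:,:2]/W[:,2:3]; k=1+c['k1']*(a**2).sum(1,keepdims=True); p=(a*k*[c['fx'],c['fy']]+[c['cx'],c['cy']]).astype(np.float32)
        r=cv2.remap(g,p[:,0:1],p[:,1:2],cv2.INTER_LINEAR,borderValue=0)[:,0]
        ok=(p[:,0]>0)&(p[:,0]<559)&(p[:,1]>0)&(p[:,1]<maxrow); return r,ok
    def cost(x):
        m,ok=val(x,L[:,:2]); a,_=val(x,L[:,:2]+L[:,2:]); b,_=val(x,L[:,:2]-L[:,2:])
        return -np.where(ok,np.clip(2*m-a-b,-60,150),0).sum()/200
    best=min((cost((x0[0]+i*.004,x0[1]+j*.004,x0[2]+k*.03)),i,j,k) for i in range(-10,11) for j in range(-10,11) for k in range(-4,5))
    s=[x0[0]+best[1]*.004,x0[1]+best[2]*.004,x0[2]+best[3]*.03]
    o=minimize(cost,s,method='Nelder-Mead',options=dict(initial_simplex=[s,[s[0]+.004,*s[1:]],[s[0],s[1]+.004,s[2]],[*s[:2],s[2]+.03]])); print(o.x.round(4),round(o.fun,1)); return o.x
E
python3 - <<'E'
from wf import *
c=arm.get_calibration('wrist')
for k in ('w4','w5','w6'):
    wallfit(np.load(f'pics/{k}.npy'),'wrist',(c,np.load(k+'T.npy')))
wallfit(np.load('pics/top0.npy'),'top',cam('top'),maxrow=419)
E
python3 -m crank '[{"dx":-0.01,"dy":0.03,"dz":0.015,"twist":-7,"grip":-1},{"dx":-0.02,"dy":0.06,"dz":0.03,"twist":-14,"grip":-1},{"dx":-0.03,"dy":0.09,"dz":0.045,"twist":-21,"grip":-1},{"dx":-0.04,"dy":0.12,"dz":0.06,"twist":-28,"grip":-1},{"dx":-0.045,"dy":0.15,"dz":0.08,"twist":-35,"grip":-1}]' |grep pos
python3 -m crank '[{"dx":0,"dy":0.03,"dz":0,"twist":-7,"grip":-1},{"dx":0,"dy":0.06,"dz":0,"twist":-14,"grip":-1},{"dx":0,"dy":0.09,"dz":0,"twist":-21,"grip":-1},{"dx":0,"dy":0.11,"dz":0,"twist":-28,"grip":-1},{"dx":0,"dy":0.11,"dz":0,"twist":-35,"grip":-1}]' |grep pos
python3 -m crank '[{"dx":0,"dy":0,"dz":0,"twist":-7,"grip":-1},{"dx":0,"dy":0,"dz":0,"twist":-14,"grip":-1},{"dx":0,"dy":0,"dz":0,"twist":-21,"grip":-1},{"dx":0,"dy":0,"dz":0,"twist":-21,"grip":-1},{"dx":0,"dy":0,"dz":0,"twist":-21,"grip":-1}]'
python3 - <<'E'
from wf import *
CT=cam('wrist'); im=arm.grab_frame('wrist'); np.save('pics/w9.npy',im); np.save('w9T.npy',CT[1]); wallfit(im,'wrist',CT)
E
```

```text
[0.5376 0.0198 0.1911] -122.1
[0.5384 0.0192 0.193 ] -84.4
[0.549  0.0185 0.2377] -81.0
[0.5413 0.022  0.1845] -116.4
eef_pos: [0.4588, -0.0861, 0.3204]
eef_pos: [0.4605, 0.0258, 0.3205]
t: 19.85
eef_pos: [0.4605, 0.0228, 0.3205]
ee_rot: [3.141, 0.0, -1.362]
force: [-0.5, -0.1, -1.4]
width: 0.0517
gripper_force: 50.0
[0.5443 0.0171 0.2381] -115.2
```

```bash
python3 -m crank '[{"dx":0.012,"dy":0.015,"dz":0,"twist":7,"grip":-1},{"dx":0.024,"dy":0.03,"dz":0,"twist":14,"grip":-1},{"dx":0.036,"dy":0.045,"dz":0,"twist":21,"grip":-1},{"dx":0.048,"dy":0.06,"dz":0,"twist":28,"grip":-1},{"dx":0.0595,"dy":0.0747,"dz":0,"twist":35,"grip":-1}]' |grep pos
python3 -m crank '[{"dx":0,"dy":0,"dz":0,"twist":7,"grip":-1},{"dx":0,"dy":0,"dz":0,"twist":14,"grip":-1},{"dx":0,"dy":0,"dz":-0.03,"twist":21,"grip":-1},{"dx":0,"dy":0,"dz":-0.06,"twist":28,"grip":-1},{"dx":0,"dy":0,"dz":-0.09,"twist":35,"grip":-1}]' |grep pos
python3 -m crank '[{"dx":0,"dy":0,"dz":0,"twist":7,"grip":-1},{"dx":0,"dy":0,"dz":0,"twist":14,"grip":-1},{"dx":0,"dy":0,"dz":-0.02,"twist":21.6,"grip":-1},{"dx":0,"dy":0,"dz":-0.05,"twist":21.6,"grip":-1},{"dx":0,"dy":0,"dz":-0.05,"twist":21.6,"grip":-1}]'
```

```text
eef_pos: [0.5208, 0.098, 0.3206]
eef_pos: [0.5204, 0.0975, 0.2299]
t: 21.15
eef_pos: [0.5172, 0.0962, 0.1758]
ee_rot: [3.141, 0.008, 0.235]
force: [-1.4, -1.4, -3.2]
width: 0.0514
gripper_force: 50.0
```

```bash
python3 -m crank '[{"dx":0,"dy":0,"dz":-0.03,"twist":0,"grip":-1},{"dx":0,"dy":0,"dz":-0.06,"twist":0,"grip":-1},{"dx":0,"dy":0,"dz":-0.085,"twist":0,"grip":-1},{"dx":0,"dy":0,"dz":-0.1,"twist":0,"grip":-1},{"dx":0,"dy":0,"dz":-0.105,"twist":0,"grip":-1}]' |grep -E 'pos|force'
python3 -m crank '[{"dx":0,"dy":0,"dz":-0.004,"twist":0,"grip":-1},{"dx":0,"dy":0,"dz":-0.008,"twist":0,"grip":-1},{"dx":0,"dy":0,"dz":-0.012,"twist":0,"grip":-1},{"dx":0,"dy":0,"dz":-0.013,"twist":0,"grip":-1},{"dx":0,"dy":0,"dz":-0.013,"twist":0,"grip":-1}]'
```

```text
eef_pos: [0.5193, 0.0967, 0.0741]
force: [-0.9, 0.4, -1.3]
gripper_force: 50.0
t: 21.98
eef_pos: [0.5206, 0.0975, 0.0632]
ee_rot: [-3.141, -0.001, 0.233]
force: [0.3, -0.4, -2.2]
width: 0.0516
gripper_force: 50.0
```

```bash
python3 -m crank '[{"dx":0,"dy":0,"dz":-0.001,"twist":0,"grip":-1},{"dx":0,"dy":0,"dz":-0.002,"twist":0,"grip":-1},{"dx":0,"dy":0,"dz":-0.002,"twist":0,"grip":-1},{"dx":0,"dy":0,"dz":-0.002,"twist":0,"grip":-1},{"dx":0,"dy":0,"dz":-0.002,"twist":0,"grip":-1}]' |grep -E 'pos|force'
python3 -m crank '[{"dx":0,"dy":0,"dz":-0.001,"twist":0,"grip":-1},{"dx":0,"dy":0,"dz":-0.001,"twist":0,"grip":0.4},{"dx":0,"dy":0,"dz":-0.001,"twist":0,"grip":0.4},{"dx":0,"dy":0,"dz":-0.001,"twist":0,"grip":0.4},{"dx":0,"dy":0,"dz":-0.001,"twist":0,"grip":0.4}]'
python3 -m crank '[{"dx":0,"dy":0,"dz":0,"twist":0,"grip":0.4},{"dx":0,"dy":0,"dz":0.02,"twist":0,"grip":0.4},{"dx":0,"dy":0,"dz":0.05,"twist":0,"grip":0.4},{"dx":0,"dy":0,"dz":0.09,"twist":0,"grip":0.4},{"dx":0,"dy":0,"dz":0.13,"twist":0,"grip":0.4}]'
```

```text
eef_pos: [0.5207, 0.0975, 0.0613]
force: [-0.8, -0.4, 4.4]
gripper_force: 50.0
t: 22.82
eef_pos: [0.5202, 0.0973, 0.0595]
ee_rot: [3.142, 0.0, 0.233]
force: [-0.0, 0.5, 0.2]
width: 0.061
gripper_force: 0.0
t: 23.23
eef_pos: [0.5195, 0.0969, 0.1904]
ee_rot: [3.141, 0.002, 0.233]
force: [1.6, 0.6, 0.0]
width: 0.0615
gripper_force: 0.0
```

```bash
python3 -m crank '[{"dx":-0.005,"dy":-0.03,"dz":0.02,"twist":-7,"grip":0.6},{"dx":-0.01,"dy":-0.065,"dz":0.04,"twist":-14,"grip":0.7},{"dx":-0.015,"dy":-0.1,"dz":0.055,"twist":-21,"grip":0.8},{"dx":-0.022,"dy":-0.135,"dz":0.07,"twist":-28,"grip":0.8},{"dx":-0.03,"dy":-0.17,"dz":0.07,"twist":-35,"grip":0.8}]' |grep pos
python3 -m crank '[{"dx":-0.006,"dy":-0.035,"dz":0,"twist":-7,"grip":0.8},{"dx":-0.012,"dy":-0.07,"dz":0,"twist":-14,"grip":0.8},{"dx":-0.019,"dy":-0.105,"dz":0,"twist":-21,"grip":0.8},{"dx":-0.026,"dy":-0.14,"dz":0,"twist":-28,"grip":0.8},{"dx":-0.032,"dy":-0.175,"dz":0,"twist":-28,"grip":0.8}]' |grep pos
python3 -m crank '[{"dx":-0.007,"dy":-0.035,"dz":0,"twist":0,"grip":0.8},{"dx":-0.014,"dy":-0.07,"dz":0,"twist":0,"grip":0.8},{"dx":-0.02,"dy":-0.1045,"dz":0,"twist":0,"grip":0.8},{"dx":-0.02,"dy":-0.1045,"dz":0,"twist":0,"grip":0.8},{"dx":-0.02,"dy":-0.1045,"dz":0,"twist":0,"grip":0.8}]'
```

```text
eef_pos: [0.4913, -0.074, 0.2629]
eef_pos: [0.4575, -0.2492, 0.2598]
t: 24.48
eef_pos: [0.4374, -0.3537, 0.2589]
ee_rot: [3.141, 0.001, -0.87]
force: [-0.1, 0.8, -0.6]
width: 0.0787
gripper_force: 0.0
```

```bash
python3 -m crank '[{"dx":0,"dy":0.001,"dz":-0.04,"twist":0,"grip":0.8},{"dx":0,"dy":0.001,"dz":-0.08,"twist":0,"grip":0.8},{"dx":0,"dy":0.001,"dz":-0.12,"twist":0,"grip":0.8},{"dx":0,"dy":0.001,"dz":-0.15,"twist":0,"grip":0.8},{"dx":0,"dy":0.001,"dz":-0.15,"twist":0,"grip":0.8}]' | grep -E 'pos|force'
python3 -m crank '[{"dx":0,"dy":0,"dz":-0.02,"twist":0,"grip":0.8},{"dx":0,"dy":0,"dz":-0.05,"twist":0,"grip":0.8},{"dx":0,"dy":0,"dz":-0.05,"twist":0,"grip":0.8},{"dx":0,"dy":0,"dz":-0.05,"twist":0,"grip":-1},{"dx":0,"dy":0,"dz":-0.05,"twist":0,"grip":-1}]' 50 |grep -E 'pos|force'
python3 -m crank '[{"dx":0,"dy":0,"dz":0,"twist":0,"grip":-1},{"dx":0,"dy":0,"dz":0,"twist":0,"grip":-1},{"dx":0,"dy":0,"dz":0,"twist":0,"grip":-1},{"dx":0,"dy":0,"dz":0,"twist":0,"grip":-1},{"dx":0,"dy":0,"dz":0,"twist":0,"grip":-1}]'
```

```text
eef_pos: [0.4346, -0.3482, 0.1037]
force: [-1.3, -0.2, 0.1]
gripper_force: 0.0
eef_pos: [0.4397, -0.3514, 0.062]
force: [-1.0, 0.1, 0.6]
gripper_force: 0.0
t: 25.73
eef_pos: [0.4382, -0.3526, 0.0619]
ee_rot: [3.141, -0.002, -0.866]
force: [-5.0, -4.6, 7.6]
width: 0.0511
gripper_force: 50.0
```

```bash
python3 -m crank '[{"dx":0,"dy":0,"dz":0,"twist":6.5,"grip":-1},{"dx":0,"dy":0,"dz":0,"twist":13,"grip":-1},{"dx":0,"dy":0,"dz":0,"twist":19.5,"grip":-1},{"dx":0,"dy":0,"dz":0,"twist":26,"grip":-1},{"dx":0,"dy":0,"dz":0,"twist":32.5,"grip":-1}]' |grep -E 'rot|wid|force'
python3 -m crank '[{"dx":0,"dy":0,"dz":0,"twist":6.5,"grip":-1},{"dx":0,"dy":0,"dz":0,"twist":13,"grip":-1},{"dx":0,"dy":0,"dz":0,"twist":19.5,"grip":-1},{"dx":0,"dy":0,"dz":0,"twist":26,"grip":-1},{"dx":0,"dy":0,"dz":0,"twist":31,"grip":-1}]' |grep -E 'rot|wid|force'
python3 -m crank '[{"dx":0,"dy":0,"dz":0.005,"twist":0,"grip":-1},{"dx":0,"dy":0,"dz":0.015,"twist":0,"grip":-1},{"dx":0,"dy":0,"dz":0.025,"twist":0,"grip":-1},{"dx":0,"dy":0,"dz":0.035,"twist":0,"grip":-1},{"dx":0,"dy":0,"dz":0.045,"twist":0,"grip":-1}]' |grep -E 'pos|wid|force'
python3 -m crank '[{"dx":0,"dy":0,"dz":0.04,"twist":0,"grip":-1},{"dx":0,"dy":0,"dz":0.08,"twist":0,"grip":-1},{"dx":0,"dy":0,"dz":0.12,"twist":0,"grip":-1},{"dx":0,"dy":0,"dz":0.16,"twist":0,"grip":-1},{"dx":0,"dy":0,"dz":0.21,"twist":0,"grip":-1}]' |grep -E 'pos|wid|force'
python3 knock.py
```

```text
ee_rot: [3.138, -0.002, -0.294]
force: [-6.5, -16.9, 2.5]
width: 0.0513
gripper_force: 50.0
ee_rot: [3.136, -0.0, 0.248]
force: [-6.4, -20.4, 4.6]
width: 0.0511
gripper_force: 50.1
eef_pos: [0.4372, -0.3516, 0.1052]
force: [-0.4, -0.3, -2.6]
width: 0.0514
gripper_force: 49.9
eef_pos: [0.4376, -0.3506, 0.3092]
force: [1.7, -0.4, -1.1]
width: 0.0513
gripper_force: 49.9
carrier shift px 0 0 0.914
bail dip near 2.1 [116, 115, 115, 111, 98, 89, 97]
```

```bash
python3 -m crank '[{"dx":0.01,"dy":0.036,"dz":0,"twist":0,"grip":-1},{"dx":0.02,"dy":0.073,"dz":0,"twist":0,"grip":-1},{"dx":0.03,"dy":0.11,"dz":0,"twist":0,"grip":-1},{"dx":0.04,"dy":0.146,"dz":0,"twist":0,"grip":-1},{"dx":0.05,"dy":0.183,"dz":0,"twist":0,"grip":-1}]' |grep -E 'pos'
python3 -m crank '[{"dx":0.01,"dy":0.036,"dz":0,"twist":0,"grip":-1},{"dx":0.02,"dy":0.073,"dz":0,"twist":0,"grip":-1},{"dx":0.03,"dy":0.11,"dz":-0.01,"twist":0,"grip":-1},{"dx":0.04,"dy":0.146,"dz":-0.03,"twist":0,"grip":-1},{"dx":0.0515,"dy":0.183,"dz":-0.06,"twist":0,"grip":-1}]' |grep -E 'pos'
python3 -m crank '[{"dx":0,"dy":0,"dz":-0.03,"twist":0,"grip":-1},{"dx":0,"dy":0,"dz":-0.06,"twist":0,"grip":-1},{"dx":0,"dy":0,"dz":-0.06,"twist":0,"grip":-1},{"dx":0,"dy":0,"dz":-0.06,"twist":0,"grip":-1},{"dx":0,"dy":0,"dz":-0.06,"twist":0,"grip":-1}]'
python3 knock.py
```

```text
eef_pos: [0.4881, -0.1664, 0.3071]
eef_pos: [0.539, 0.0114, 0.2532]
t: 28.75
eef_pos: [0.539, 0.0087, 0.1934]
ee_rot: [3.141, -0.002, 0.242]
force: [-0.4, 0.4, -1.3]
width: 0.0517
gripper_force: 49.9
carrier shift px 0 0 0.916
bail dip near 2.0 [116, 117, 116, 115, 108, 95, 89]
```

```bash
python3 -m crank '[{"dx":0,"dy":0.005,"dz":-0.025,"twist":0,"grip":-1},{"dx":0,"dy":0.005,"dz":-0.055,"twist":0,"grip":-1},{"dx":0,"dy":0.005,"dz":-0.085,"twist":0,"grip":-1},{"dx":0,"dy":0.005,"dz":-0.11,"twist":0,"grip":-1},{"dx":0,"dy":0.005,"dz":-0.118,"twist":0,"grip":-1}]' |grep -E 'pos|force'
python3 -m crank '[{"dx":0,"dy":0,"dz":-0.004,"twist":0,"grip":-1},{"dx":0,"dy":0,"dz":-0.008,"twist":0,"grip":-1},{"dx":0,"dy":0,"dz":-0.0115,"twist":0,"grip":-1},{"dx":0,"dy":0,"dz":-0.0115,"twist":0,"grip":-1},{"dx":0,"dy":0,"dz":-0.0115,"twist":0,"grip":-1}]'
```

```text
eef_pos: [0.5368, 0.0132, 0.0715]
force: [0.4, -0.7, -2.0]
gripper_force: 49.9
t: 29.68
eef_pos: [0.5397, 0.0139, 0.0646]
ee_rot: [3.141, -0.004, 0.242]
force: [-2.1, -1.9, 7.3]
width: 0.0515
gripper_force: 50.0
```

```bash
python3 -m crank '[{"dx":0,"dy":0,"dz":0,"twist":0,"grip":0.3},{"dx":0,"dy":0,"dz":0,"twist":0,"grip":0.3},{"dx":0,"dy":0,"dz":0,"twist":0,"grip":0.3},{"dx":0,"dy":0,"dz":0,"twist":0,"grip":0.3},{"dx":0,"dy":0,"dz":0,"twist":0,"grip":0.3}]' |grep -E 'pos|force|wid'
python3 -m crank '[{"dx":0,"dy":0,"dz":0.01,"twist":0,"grip":0.3},{"dx":0,"dy":0,"dz":0.03,"twist":0,"grip":0.3},{"dx":0,"dy":0,"dz":0.06,"twist":0,"grip":0.3},{"dx":0,"dy":0,"dz":0.1,"twist":0,"grip":0.3},{"dx":0,"dy":0,"dz":0.14,"twist":0,"grip":0.3}]'|grep -E 'pos|force|wid'
python3 -m crank '[{"dx":-0.01,"dy":-0.02,"dz":0.03,"twist":-7,"grip":0.5},{"dx":-0.025,"dy":-0.05,"dz":0.05,"twist":-14,"grip":0.7},{"dx":-0.04,"dy":-0.085,"dz":0.06,"twist":-21,"grip":0.8},{"dx":-0.06,"dy":-0.12,"dz":0.06,"twist":-28,"grip":0.8},{"dx":-0.08,"dy":-0.155,"dz":0.06,"twist":-35,"grip":0.8}]' |grep pos
python3 -m crank '[{"dx":-0.02,"dy":-0.03,"dz":0,"twist":-7,"grip":0.8},{"dx":-0.04,"dy":-0.06,"dz":0,"twist":-14,"grip":0.8},{"dx":-0.06,"dy":-0.09,"dz":0,"twist":-21,"grip":0.8},{"dx":-0.075,"dy":-0.1,"dz":0,"twist":-28,"grip":0.8},{"dx":-0.075,"dy":-0.1,"dz":0,"twist":-28,"grip":0.8}]'
```

```text
eef_pos: [0.5382, 0.0139, 0.0622]
force: [-0.9, 0.5, -0.4]
width: 0.057
gripper_force: 0.0
eef_pos: [0.5372, 0.0135, 0.2036]
force: [1.3, 0.5, 0.9]
width: 0.0572
gripper_force: 0.0
eef_pos: [0.4573, -0.1423, 0.2637]
t: 31.35
eef_pos: [0.3802, -0.243, 0.2627]
ee_rot: [-3.142, -0.0, -0.869]
force: [-0.7, -0.7, 0.0]
width: 0.0788
gripper_force: 0.0
```

```bash
python3 -m crank '[{"dx":0.0045,"dy":0.0015,"dz":-0.04,"twist":0,"grip":0.8},{"dx":0.0045,"dy":0.0015,"dz":-0.08,"twist":0,"grip":0.8},{"dx":0.0045,"dy":0.0015,"dz":-0.12,"twist":0,"grip":0.8},{"dx":0.0045,"dy":0.0015,"dz":-0.15,"twist":0,"grip":0.8},{"dx":0.0045,"dy":0.0015,"dz":-0.15,"twist":0,"grip":0.8}]' | grep -E 'pos|force'
python3 -m crank '[{"dx":0,"dy":0,"dz":-0.02,"twist":0,"grip":0.8},{"dx":0,"dy":0,"dz":-0.052,"twist":0,"grip":0.8},{"dx":0,"dy":0,"dz":-0.052,"twist":0,"grip":0.8},{"dx":0,"dy":0,"dz":-0.052,"twist":0,"grip":-1},{"dx":0,"dy":0,"dz":-0.052,"twist":0,"grip":-1}]' 50 |grep -E 'pos|force'
python3 -m crank '[{"dx":0,"dy":0,"dz":0,"twist":0,"grip":-1},{"dx":0,"dy":0,"dz":0,"twist":0,"grip":-1},{"dx":0,"dy":0,"dz":0,"twist":0,"grip":-1},{"dx":0,"dy":0,"dz":0,"twist":0,"grip":-1},{"dx":0,"dy":0,"dz":0,"twist":0,"grip":-1}]'
```

```text
eef_pos: [0.3837, -0.2385, 0.1072]
force: [-1.0, 0.8, -0.5]
gripper_force: 0.0
eef_pos: [0.3889, -0.2399, 0.0619]
force: [0.6, 0.3, 0.2]
gripper_force: 0.0
t: 32.6
eef_pos: [0.3866, -0.2408, 0.0615]
ee_rot: [3.14, -0.001, -0.857]
force: [-6.4, -7.5, 8.9]
width: 0.0517
gripper_force: 50.0
```

```bash
python3 -m crank '[{"dx":0,"dy":0,"dz":0,"twist":6.5,"grip":-1},{"dx":0,"dy":0,"dz":0,"twist":13,"grip":-1},{"dx":0,"dy":0,"dz":0,"twist":19.5,"grip":-1},{"dx":0,"dy":0,"dz":0,"twist":26,"grip":-1},{"dx":0,"dy":0,"dz":0,"twist":32.5,"grip":-1}]' |grep -E 'rot|wid|force'
python3 -m crank '[{"dx":0,"dy":0,"dz":0,"twist":6.5,"grip":-1},{"dx":0,"dy":0,"dz":0,"twist":13,"grip":-1},{"dx":0,"dy":0,"dz":0,"twist":19.5,"grip":-1},{"dx":0,"dy":0,"dz":0,"twist":26,"grip":-1},{"dx":0,"dy":0,"dz":0,"twist":31,"grip":-1}]' |grep -E 'rot|wid|force'
python3 -m crank '[{"dx":0,"dy":0,"dz":0.005,"twist":0,"grip":-1},{"dx":0,"dy":0,"dz":0.015,"twist":0,"grip":-1},{"dx":0,"dy":0,"dz":0.025,"twist":0,"grip":-1},{"dx":0,"dy":0,"dz":0.035,"twist":0,"grip":-1},{"dx":0,"dy":0,"dz":0.045,"twist":0,"grip":-1}]' |grep -E 'pos|wid|force'
python3 -m crank '[{"dx":0,"dy":0,"dz":0.04,"twist":0,"grip":-1},{"dx":0,"dy":0,"dz":0.08,"twist":0,"grip":-1},{"dx":0,"dy":0,"dz":0.12,"twist":0,"grip":-1},{"dx":0,"dy":0,"dz":0.16,"twist":0,"grip":-1},{"dx":0,"dy":0,"dz":0.21,"twist":0,"grip":-1}]'
python3 knock.py; python3 -c "
from h import *
np.save('pics/scA.npy',arm.grab_frame('scene'))"
```

```text
ee_rot: [3.14, -0.002, -0.285]
force: [-2.2, -9.0, 2.3]
width: 0.0516
gripper_force: 50.0
ee_rot: [3.14, -0.001, 0.256]
force: [-1.6, -5.2, 4.2]
width: 0.0512
gripper_force: 50.0
eef_pos: [0.3867, -0.2397, 0.1057]
force: [0.0, -0.1, -1.3]
width: 0.0516
gripper_force: 50.0
t: 34.27
eef_pos: [0.3864, -0.2394, 0.3095]
ee_rot: [3.141, -0.002, 0.25]
force: [2.0, 0.2, -1.8]
width: 0.0517
gripper_force: 50.0
carrier shift px 0 0 0.882
bail dip near 1.6 [116, 115, 113, 105, 93, 91, 105]
```

```bash
python3 -m crank '[{"dx":0.028,"dy":0.028,"dz":0,"twist":0,"grip":-1},{"dx":0.056,"dy":0.056,"dz":0,"twist":0,"grip":-1},{"dx":0.084,"dy":0.084,"dz":0,"twist":0,"grip":-1},{"dx":0.112,"dy":0.112,"dz":0,"twist":0,"grip":-1},{"dx":0.14,"dy":0.14,"dz":0,"twist":0,"grip":-1}]' |grep -E 'pos'
python3 -m crank '[{"dx":0.0335,"dy":0.031,"dz":-0.01,"twist":0,"grip":-1},{"dx":0.0335,"dy":0.031,"dz":-0.04,"twist":0,"grip":-1},{"dx":0.0335,"dy":0.031,"dz":-0.08,"twist":0,"grip":-1},{"dx":0.0335,"dy":0.031,"dz":-0.115,"twist":0,"grip":-1},{"dx":0.0335,"dy":0.031,"dz":-0.115,"twist":0,"grip":-1}]' |grep -E 'pos|rot|force'
python3 knock.py
```

```text
eef_pos: [0.5276, -0.0981, 0.3061]
eef_pos: [0.5556, -0.0684, 0.1835]
ee_rot: [-3.138, 0.013, 0.249]
force: [-1.9, 0.6, -3.4]
gripper_force: 50.0
carrier shift px 0 0 0.868
bail dip near 1.6 [111, 112, 111, 104, 92, 88, 97]
```

```bash
python3 -m crank '[{"dx":0,"dy":0,"dz":-0.025,"twist":0,"grip":-1},{"dx":0,"dy":0,"dz":-0.055,"twist":0,"grip":-1},{"dx":0,"dy":0,"dz":-0.085,"twist":0,"grip":-1},{"dx":0,"dy":0,"dz":-0.11,"twist":0,"grip":-1},{"dx":0,"dy":0,"dz":-0.118,"twist":0,"grip":-1}]' |grep -E 'pos|force'
python3 -m crank '[{"dx":0,"dy":0,"dz":-0.004,"twist":0,"grip":-1},{"dx":0,"dy":0,"dz":-0.008,"twist":0,"grip":-1},{"dx":0,"dy":0,"dz":-0.0115,"twist":0,"grip":-1},{"dx":0,"dy":0,"dz":-0.0115,"twist":0,"grip":-1},{"dx":0,"dy":0,"dz":-0.0115,"twist":0,"grip":-1}]'
```

```text
eef_pos: [0.5608, -0.0689, 0.0729]
force: [-0.0, -0.7, -1.9]
gripper_force: 50.0
t: 36.18
eef_pos: [0.5626, -0.0686, 0.0637]
ee_rot: [3.141, -0.003, 0.251]
force: [1.1, -1.0, 1.7]
width: 0.0516
gripper_force: 50.0
```

```bash
python3 -m crank '[{"dx":0,"dy":0,"dz":-0.0005,"twist":0,"grip":0.3},{"dx":0,"dy":0,"dz":-0.0005,"twist":0,"grip":0.3},{"dx":0,"dy":0,"dz":0,"twist":0,"grip":0.3},{"dx":0,"dy":0,"dz":0,"twist":0,"grip":0.3},{"dx":0,"dy":0,"dz":0,"twist":0,"grip":0.3}]' |grep -E 'pos|force|wid'
python3 -m crank '[{"dx":0,"dy":0,"dz":0.01,"twist":0,"grip":0.3},{"dx":0,"dy":0,"dz":0.03,"twist":0,"grip":0.3},{"dx":0,"dy":0,"dz":0.06,"twist":0,"grip":0.3},{"dx":0,"dy":0,"dz":0.1,"twist":0,"grip":0.3},{"dx":0,"dy":0,"dz":0.14,"twist":0,"grip":0.3}]'|grep -E 'pos|force|wid'
python3 -m crank '[{"dx":-0.02,"dy":0.015,"dz":0.03,"twist":-7,"grip":0.5},{"dx":-0.04,"dy":0.03,"dz":0.06,"twist":-14,"grip":0.7},{"dx":-0.06,"dy":0.045,"dz":0.09,"twist":-21,"grip":0.8},{"dx":-0.08,"dy":0.06,"dz":0.12,"twist":-28,"grip":0.8},{"dx":-0.1,"dy":0.08,"dz":0.13,"twist":-35,"grip":0.8}]' |grep pos
python3 -m crank '[{"dx":0,"dy":0.01,"dz":0,"twist":-7,"grip":0.8},{"dx":0,"dy":0.01,"dz":0,"twist":-14,"grip":0.8},{"dx":0,"dy":0.01,"dz":0,"twist":-21,"grip":0.8},{"dx":0,"dy":0.01,"dz":0,"twist":-28,"grip":0.8},{"dx":0,"dy":0.01,"dz":0,"twist":-35,"grip":0.8}]'|grep pos
python3 -m crank '[{"dx":0,"dy":0,"dz":0,"twist":-7,"grip":0.8},{"dx":0,"dy":0,"dz":0,"twist":-14,"grip":0.8},{"dx":0,"dy":0,"dz":0,"twist":-21,"grip":0.8},{"dx":0,"dy":0,"dz":0,"twist":-21,"grip":0.8},{"dx":0,"dy":0,"dz":0,"twist":-21,"grip":0.8}]'
python3 - <<'E'
from wf import *
CT=cam('wrist'); im=arm.grab_frame('wrist'); np.save('pics/wB.npy',im); np.save('wBT.npy',CT[1]); x=wallfit(im,'wrist',CT)
x=(.5443,.0171,.238)
# cup rims: circles at z=.09
g=cv2.GaussianBlur(cv2.cvtColor(im,cv2.COLOR_RGB2GRAY).astype(np.float32),(0,0),.8); th=np.linspace(0,2*np.pi,72,endpoint=False)
def ring(p,r):
    P=np.array([w2pix('wrist',[p[0]+r*np.cos(t),p[1]+r*np.sin(t),.09],CT) for t in th],np.float32)
    return cv2.remap(g,P[:,0:1],P[:,1:2],1).ravel()
e=np.array([np.cos(x[2]),np.sin(x[2])]);f=np.array([-e[1],e[0]])
for v in(.084,0,-.084):
    o=np.array(x[:2])+f*v
    b=max(((2*ring(o+e*i+f*j,.024)-ring(o+e*i+f*j,.0205)-ring(o+e*i+f*j,.0285)).mean(),i,j) for i in np.arange(-.02,.021,.0025) for j in np.arange(-.02,.021,.0025)); print(v,b)
from knock import *
E
```

```text
eef_pos: [0.5607, -0.0687, 0.0619]
force: [-0.0, 0.2, -0.6]
width: 0.0568
gripper_force: 0.0
eef_pos: [0.56, -0.0689, 0.2037]
force: [1.5, 0.3, -0.6]
width: 0.0568
gripper_force: 0.0
eef_pos: [0.4612, 0.0112, 0.3373]
eef_pos: [0.4605, 0.0212, 0.3328]
t: 38.27
eef_pos: [0.4608, 0.0211, 0.3325]
ee_rot: [-3.141, 0.0, -1.334]
force: [-0.8, -0.3, -0.5]
width: 0.0792
gripper_force: 0.0
[0.5446 0.0162 0.237 ] -121.7
0.084 (np.float32(94.2889), np.float64(-0.002500000000000009), np.float64(-1.0408340855860843e-17))
0 (np.float32(105.188416), np.float64(-0.005000000000000008), np.float64(-0.005000000000000008))
-0.084 (np.float32(127.79377), np.float64(-0.002500000000000009), np.float64(-0.005000000000000008))
carrier shift px 0 0 0.818
bail dip near 2.1 [114, 114, 113, 108, 96, 87, 95]
```

```bash
python3 -m crank '[{"dx":0.04,"dy":0.005,"dz":-0.01,"twist":0,"grip":0.3},{"dx":0.08,"dy":0.01,"dz":-0.02,"twist":0,"grip":0.3},{"dx":0.12,"dy":0.015,"dz":-0.03,"twist":0,"grip":0.3},{"dx":0.16,"dy":0.02,"dz":-0.04,"twist":0,"grip":0.3},{"dx":0.2,"dy":0.0243,"dz":-0.04,"twist":0,"grip":0.3}]' |grep pos
python3 -m crank '[{"dx":0.0027,"dy":0,"dz":-0.02,"twist":0,"grip":0.3},{"dx":0.0027,"dy":0,"dz":-0.05,"twist":0,"grip":0.3},{"dx":0.0027,"dy":0,"dz":-0.08,"twist":0,"grip":0.3},{"dx":0.0027,"dy":0,"dz":-0.105,"twist":0,"grip":0.3},{"dx":0.0027,"dy":0,"dz":-0.1195,"twist":0,"grip":0.3}]'
python3 -m crank '[{"dx":0,"dy":0,"dz":0,"twist":0,"grip":0.3},{"dx":0,"dy":0,"dz":0,"twist":0,"grip":-1},{"dx":0,"dy":0,"dz":0,"twist":0,"grip":-1},{"dx":0,"dy":0,"dz":0,"twist":0,"grip":-1},{"dx":0,"dy":0,"dz":0,"twist":0,"grip":-1}]' 30
python3 -m crank '[{"dx":0,"dy":0,"dz":0,"twist":0,"grip":-1},{"dx":0,"dy":0,"dz":0,"twist":0,"grip":-1},{"dx":0,"dy":0,"dz":0,"twist":0,"grip":-1},{"dx":0,"dy":0,"dz":0,"twist":0,"grip":-1},{"dx":0,"dy":0,"dz":0,"twist":0,"grip":-1}]'
```

```text
eef_pos: [0.6619, 0.0457, 0.2893]
t: 39.25
eef_pos: [0.6621, 0.0452, 0.1685]
ee_rot: [3.137, 0.0, -1.336]
force: [0.2, 0.1, -0.4]
width: 0.057
gripper_force: 0.0
t: 39.67
eef_pos: [0.6644, 0.0458, 0.1741]
ee_rot: [-3.139, 0.0, -1.337]
force: [-0.2, -0.3, 0.0]
width: 0.0357
gripper_force: 0.0
t: 40.08
eef_pos: [0.6649, 0.0459, 0.1733]
ee_rot: [-3.139, -0.0, -1.337]
force: [3.4, 0.9, 2.6]
width: 0.0087
gripper_force: 30.0
```

```bash
python3 -m crank '[{"dx":-0.0165,"dy":-0.004,"dz":0.0107,"twist":0,"grip":-1},{"dx":-0.0327,"dy":-0.0079,"dz":0.0178,"twist":0,"grip":-1},{"dx":-0.0496,"dy":-0.012,"dz":0.0223,"twist":0,"grip":-1},{"dx":-0.067,"dy":-0.0162,"dz":0.0242,"twist":0,"grip":-1},{"dx":-0.0844,"dy":-0.0204,"dz":0.0234,"twist":0,"grip":-1}]'
python3 -m crank '[{"dx":0,"dy":0,"dz":0,"twist":0,"grip":-1},{"dx":0,"dy":0,"dz":0,"twist":0,"grip":-1},{"dx":0,"dy":0,"dz":0,"twist":0,"grip":-1},{"dx":0,"dy":0,"dz":0,"twist":0,"grip":-1},{"dx":0,"dy":0,"dz":0,"twist":0,"grip":-1}]'
```

```text
t: 40.5
eef_pos: [0.5809, 0.0259, 0.198]
ee_rot: [-3.136, 0.0, -1.337]
force: [4.2, 2.0, 0.7]
width: 0.0088
gripper_force: 30.0
t: 40.92
eef_pos: [0.5801, 0.0255, 0.1977]
ee_rot: [-3.14, -0.0, -1.337]
force: [-3.9, 3.3, 13.0]
width: 0.0089
gripper_force: 30.0
```

```bash
python3 -m crank '[{"dx":-0.0179,"dy":-0.0043,"dz":-0.0006,"twist":0,"grip":-1},{"dx":-0.0348,"dy":-0.0084,"dz":-0.0069,"twist":0,"grip":-1},{"dx":-0.0505,"dy":-0.0122,"dz":-0.0156,"twist":0,"grip":-1},{"dx":-0.0648,"dy":-0.0157,"dz":-0.0267,"twist":0,"grip":-1},{"dx":-0.0774,"dy":-0.0187,"dz":-0.0399,"twist":0,"grip":-1}]'
python3 -m crank '[{"dx":0,"dy":0,"dz":0,"twist":0,"grip":-1},{"dx":0,"dy":0,"dz":0,"twist":0,"grip":-1},{"dx":0,"dy":0,"dz":0,"twist":0,"grip":-1},{"dx":0,"dy":0,"dz":0,"twist":0,"grip":-1},{"dx":0,"dy":0,"dz":0,"twist":0,"grip":-1}]'
```

```text
t: 41.33
eef_pos: [0.5031, 0.0072, 0.1565]
ee_rot: [-3.138, 0.001, -1.337]
force: [6.7, 3.8, -2.8]
width: 0.0089
gripper_force: 30.0
t: 41.75
eef_pos: [0.5019, 0.0068, 0.1559]
ee_rot: [3.14, 0.0, -1.338]
force: [-1.2, 4.7, -2.1]
width: 0.0086
gripper_force: 30.0
```

```bash
python3 -m crank '[{"dx":-0.0084,"dy":-0.002,"dz":-0.0123,"twist":0,"grip":-1},{"dx":-0.0163,"dy":-0.004,"dz":-0.0283,"twist":0,"grip":-1},{"dx":-0.022,"dy":-0.0053,"dz":-0.0453,"twist":0,"grip":-1},{"dx":-0.025,"dy":-0.006,"dz":-0.063,"twist":0,"grip":-1},{"dx":-0.0256,"dy":-0.0062,"dz":-0.073,"twist":0,"grip":-1}]'
python3 -m crank '[{"dx":0,"dy":0,"dz":-0.002,"twist":0,"grip":-1},{"dx":0,"dy":0,"dz":-0.004,"twist":0,"grip":-1},{"dx":0,"dy":0,"dz":-0.004,"twist":0,"grip":-1},{"dx":0,"dy":0,"dz":-0.004,"twist":0,"grip":-1},{"dx":0,"dy":0,"dz":-0.004,"twist":0,"grip":-1}]'
```

```text
t: 42.17
eef_pos: [0.4771, 0.0006, 0.0827]
ee_rot: [-3.14, 0.0, -1.337]
force: [-0.9, 5.7, 4.3]
width: 0.0087
gripper_force: 30.0
t: 42.58
eef_pos: [0.4771, 0.0006, 0.0797]
ee_rot: [-3.141, -0.0, -1.337]
force: [-3.3, 5.8, 3.9]
width: 0.009
gripper_force: 30.0
```

```bash
python3 -m crank '[{"dx":0,"dy":0,"dz":-0.002,"twist":0,"grip":-1},{"dx":0,"dy":0,"dz":-0.003,"twist":0,"grip":-1},{"dx":0,"dy":0,"dz":-0.003,"twist":0,"grip":-1},{"dx":0,"dy":0,"dz":-0.003,"twist":0,"grip":-1},{"dx":0,"dy":0,"dz":-0.003,"twist":0,"grip":-1}]' | grep -E 'pos|force'
python3 -m crank '[{"dx":0,"dy":0,"dz":-0.002,"twist":0,"grip":-1},{"dx":0,"dy":0,"dz":-0.003,"twist":0,"grip":-1},{"dx":0,"dy":0,"dz":-0.003,"twist":0,"grip":-1},{"dx":0,"dy":0,"dz":-0.003,"twist":0,"grip":-1},{"dx":0,"dy":0,"dz":-0.003,"twist":0,"grip":-1}]'| grep -E 'pos|force'
```

```text
eef_pos: [0.4772, 0.0006, 0.079]
force: [-14.7, 7.4, 32.6]
gripper_force: 30.0
eef_pos: [0.4774, -0.0001, 0.0767]
force: [-15.0, 2.7, 39.2]
gripper_force: 30.0
```

```bash
python3 -m crank '[{"dx":0,"dy":0,"dz":0.003,"twist":0,"grip":-1},{"dx":0,"dy":0,"dz":0.006,"twist":0,"grip":-1},{"dx":0,"dy":0,"dz":0.006,"twist":0,"grip":0.1},{"dx":0,"dy":0,"dz":0.006,"twist":0,"grip":0.1},{"dx":0,"dy":0,"dz":0.006,"twist":0,"grip":0.1}]'
python3 -m crank '[{"dx":0,"dy":0,"dz":0,"twist":0,"grip":0.1},{"dx":0,"dy":0,"dz":0,"twist":0,"grip":0.1},{"dx":0,"dy":0,"dz":0.01,"twist":0,"grip":0.1},{"dx":0,"dy":0,"dz":0.03,"twist":0,"grip":0.1},{"dx":0,"dy":0,"dz":0.05,"twist":0,"grip":0.1}]'
python3 -m crank '[{"dx":0,"dy":0,"dz":0,"twist":0,"grip":-1},{"dx":0,"dy":0,"dz":0,"twist":0,"grip":-1},{"dx":0,"dy":0,"dz":0,"twist":0,"grip":-1},{"dx":0,"dy":0,"dz":0,"twist":0,"grip":-1},{"dx":0,"dy":0,"dz":0,"twist":0,"grip":-1}]'
```

```text
t: 43.83
eef_pos: [0.4762, 0.0001, 0.0787]
ee_rot: [3.141, -0.0, -1.338]
force: [0.2, 0.2, 0.1]
width: 0.0238
gripper_force: 0.0
t: 44.25
eef_pos: [0.4755, -0.0, 0.1288]
ee_rot: [3.139, -0.0, -1.338]
force: [0.0, 0.4, 0.8]
width: 0.0477
gripper_force: 0.0
t: 44.67
eef_pos: [0.4757, 0.0001, 0.1282]
ee_rot: [3.14, -0.0, -1.338]
force: [-0.1, -0.3, 0.4]
width: 0.0206
gripper_force: 0.0
```

Now push down on the rod with closed fingertips to measure its height (fully down: top at about 0.103).

```bash
python3 -m crank '[{"dx":0,"dy":0,"dz":0,"twist":0,"grip":-1},{"dx":0,"dy":0,"dz":0,"twist":0,"grip":-1},{"dx":0,"dy":0,"dz":0,"twist":0,"grip":-1},{"dx":0,"dy":0,"dz":-0.008,"twist":0,"grip":-1},{"dx":0,"dy":0,"dz":-0.016,"twist":0,"grip":-1}]' | grep -E 'pos|force|wid'
python3 -m crank '[{"dx":0,"dy":0,"dz":-0.002,"twist":0,"grip":-1},{"dx":0,"dy":0,"dz":-0.004,"twist":0,"grip":-1},{"dx":0,"dy":0,"dz":-0.006,"twist":0,"grip":-1},{"dx":0,"dy":0,"dz":-0.006,"twist":0,"grip":-1},{"dx":0,"dy":0,"dz":-0.006,"twist":0,"grip":-1}]'| grep -E 'pos|force'
python3 -m crank '[{"dx":0,"dy":0,"dz":-0.002,"twist":0,"grip":-1},{"dx":0,"dy":0,"dz":-0.004,"twist":0,"grip":-1},{"dx":0,"dy":0,"dz":-0.004,"twist":0,"grip":-1},{"dx":0,"dy":0,"dz":-0.004,"twist":0,"grip":-1},{"dx":0,"dy":0,"dz":-0.004,"twist":0,"grip":-1}]'| grep -E 'pos|force'
```

```text
eef_pos: [0.4765, 0.0004, 0.1126]
force: [0.8, -0.2, 0.4]
width: 0.0005
gripper_force: 0.0
eef_pos: [0.4763, 0.0002, 0.1069]
force: [-0.4, -0.2, -0.4]
gripper_force: 0.0
eef_pos: [0.4765, 0.0003, 0.1033]
force: [-0.7, 0.1, 4.4]
gripper_force: 2.3
```

```bash
python3 -m crank '[{"dx":0,"dy":0,"dz":-0.002,"twist":0,"grip":-1},{"dx":0,"dy":0,"dz":-0.003,"twist":0,"grip":-1},{"dx":0,"dy":0,"dz":-0.003,"twist":0,"grip":-1},{"dx":0,"dy":0,"dz":-0.003,"twist":0,"grip":-1},{"dx":0,"dy":0,"dz":-0.003,"twist":0,"grip":-1}]'| grep -E 'pos|force'
python3 -m crank '[{"dx":0,"dy":0,"dz":0.02,"twist":0,"grip":-1},{"dx":0,"dy":0,"dz":0.06,"twist":0,"grip":-1},{"dx":0,"dy":0,"dz":0.1,"twist":0,"grip":-1},{"dx":0,"dy":0,"dz":0.14,"twist":0,"grip":-1},{"dx":0,"dy":0,"dz":0.18,"twist":0,"grip":-1}]'| grep -E 'pos|force'
python3 -m crank '[{"dx":-0.01,"dy":0.02,"dz":0.02,"twist":0,"grip":0},{"dx":-0.015,"dy":0.025,"dz":0.05,"twist":0,"grip":0.5},{"dx":-0.015,"dy":0.025,"dz":0.05,"twist":0,"grip":0.8},{"dx":-0.015,"dy":0.025,"dz":0.05,"twist":0,"grip":0.8},{"dx":-0.015,"dy":0.025,"dz":0.05,"twist":0,"grip":0.8}]'| grep -E 'pos|force'
python3 - <<'E'
from wf import *
CT=cam('wrist'); im=arm.grab_frame('wrist'); np.save('pics/wC.npy',im); x=wallfit(im,'wrist',CT)
g=cv2.GaussianBlur(cv2.cvtColor(im,cv2.COLOR_RGB2GRAY).astype(np.float32),(0,0),.8); th=np.linspace(0,2*np.pi,72,endpoint=False)
def ring(p,r):
    P=np.array([w2pix('wrist',[p[0]+r*np.cos(t),p[1]+r*np.sin(t),.09],CT) for t in th],np.float32)
    return cv2.remap(g,P[:,0:1],P[:,1:2],1).ravel()
e=np.array([np.cos(x[2]),np.sin(x[2])]);f=np.array([-e[1],e[0]])
for v in(.084,0,-.084):
    o=np.array(x[:2])+f*v
    b=max(((2*ring(o+e*i+f*j,.024)-ring(o+e*i+f*j,.0205)-ring(o+e*i+f*j,.0285)).mean(),i,j) for i in np.arange(-.02,.021,.0025) for j in np.arange(-.02,.021,.0025)); print(v,b)
E
```

```text
eef_pos: [0.4767, 0.0002, 0.1026]
force: [-12.5, 2.3, 32.5]
gripper_force: 16.5
eef_pos: [0.4757, 0.0001, 0.2818]
force: [0.7, 0.5, 0.4]
gripper_force: 0.0
eef_pos: [0.4609, 0.0254, 0.3295]
force: [0.1, 0.2, -0.0]
gripper_force: 0.0
[0.5433 0.0167 0.2375] -123.7
0.084 (np.float32(87.093), np.float64(-0.002500000000000009), np.float64(-1.0408340855860843e-17))
0 (np.float32(86.51267), np.float64(-0.002500000000000009), np.float64(-0.002500000000000009))
-0.084 (np.float32(112.006645), np.float64(-0.002500000000000009), np.float64(-0.005000000000000008))
```

Cups are centred to within about 6 mm, the bail is hard against its catch (rod top at 0.103 m) and the carrier hasn't moved, so I'm handing it in.

```bash
python3 -c "
from station import arm; print(arm.job_done())"
```

```text
the job is handed in; nothing more can be done
None
```

I handed the job in: all three cups stand in the carrier, within about 6 mm of the compartment centres, the bail is pressed down into its catch, and I never moved the gripper near the beeswax or the tin; no verdict was returned. The first bail swing did not hold and had to be redone, which slid the carrier about 1 cm before any cup was placed.

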